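# Pack three boxed accessories into the return carton and shut it

### The job

Pack the three accessory boxes (the long one, the middle-sized one and the small one) into the open carton so that all of them lie flat on its bottom side by side, right way up, set down rather than dropped. Then swing the carton's lid over and shut it fully. Leave the other things on the desk where they are.

Things in the scene. Friction and masses are not known exactly. Their poses are not given: they have to be found in the camera images.
- carton: Open brown cardboard carton, fixed to the desk: a shallow tray, inside 182 mm along its own x by 120 mm along its own y, bottom 4 mm thick, rim 28 mm above the desk. Walls 4 mm thick, the front one (own -y side) 8 mm. Origin: centre of the inside in plan, on the underside; z up. The lid is hinged to the rim of the own +y side and stands open there, leaning outward.
- carton_in (a point): Centre of the carton's inner bottom (4 mm above the desk). The three boxes fit together only with the long one along the carton's x against one long wall and the other two end to end beside it, best with their 100 and 70 mm sides along x (then 12 mm of play in all each way). All stand above the low rim, the long one 18 mm above the other two.
- lid (a joint): Lid hinge, rad: 0 is shut, grows as it opens; starts wide open, 1.85 to 2.08 (stop at 2.1). The hinge line runs along the carton's x at own y = +64 mm, 28 mm above the desk. The crease is stiff enough (about 0.07 N m) to hold the 0.1 kg lid almost wherever it is left; it is shut by pushing its outer face over from behind and then down, with 1 to 2 N.
- lid_edge (a point): Middle of the lid's free top edge, on the outside, 136 mm from the hinge line and 47 mm above it when shut (75 mm above the desk); when open, the upper outer edge of the standing lid. The lid is a deep cardboard cover, 204 mm along the carton's x, with skirts that go outside the base and 68 mm of room inside above the carton's bottom.
- long_box: Long white card box with a dark bar printed on it, 172 (own x) x 46 (own y) x 64 mm (z), about 0.28 kg, lying on the desk. Origin: centre of the underside, z up.
- middle_box: Plain brown card box with a strip of tape and a blank label on top, 100 (own x) x 62 (own y) x 46 mm (z), about 0.2 kg. Origin: centre of the underside, z up.
- small_box: Small white card box with a round dark lens printed on top, 70 (own x) x 62 (own y) x 46 mm (z), about 0.15 kg. Origin: centre of the underside, z up.
- mouse: Black computer mouse, 110 x 60 x 36 mm, a bystander. Origin: centre of the underside.
- tape_roll: Roll of amber packing tape lying flat, 100 mm across, 48 mm high, a bystander. Origin: centre of the underside.
- mug: White mug, 82 mm across, 92 mm high, handle on its own +y side, a bystander. Origin: centre of the underside.
- stapler: Black stapler, 130 x 36 x 55 mm, a bystander. Origin: centre of the underside.
- phone: Black phone lying flat, 150 x 72 x 9 mm, a bystander. Origin: centre of the underside.
Mind the look-alikes: they are no part of the job. Several things have the shape of the long_box; the one meant has the colours described above.

How it is judged:
By the outcome, as a careful person would: the job done as asked, in the order asked, and still so for the second after the job is handed in, with the robot touching nothing.
It also fails if it takes over 69 s, if anything falls off the work surface, if the arm or the gripper's body presses on something with over 40 N, if the wrist force passes 120 N, or if a joint passes its speed limit or range.

### The arm

A 7-joint arm with a two-finger parallel gripper is mounted at the origin on the work surface. World frame = base frame: x ahead of the robot, y to its left, z up, the work surface at z = 0. Lengths are in m, angles in rad, forces in N, time in s.
With the tool pointing down it reaches from about 0.4 to 0.925 m from the base axis. Payload 4.1 kg.
Tool frame: the origin (TCP) lies midway between the tips of the shut fingers; the grasp point (between the pads) lies 19 mm behind it; z points along the fingers, y is the line along which they close (so a half turn about z gives the same grasp; the last joint's range is limited). The gripper opens to 85 mm and grips with 20 to 120 N. Pads are 22 mm wide; open, the fingers measure 114 mm over their backs; the gripper's body (76 mm by 85 mm) begins 54 mm behind the grasp point. The pads swing forward as they close: fully open they stand 13 mm farther back than shut.
Start: joints at [-1.366, 0.398, 0.045, 1.537, -0.019, 1.207, -0.051], TCP at [0.194, 0.62, 0.231] pointing down, gripper open.
Joint ranges: [-2.82, 2.82], [-0.49, 2.23], [-1.37, 1.46], [0, 2.46], [-1.36, 4.5], [0.23, 2], [-2.94, 2.94]. Speed limits (rad/s): [2.57, 2.57, 3.14, 3.14, 3.14, 3.14, 3.14].

### API

Orientations are given as a unit quaternion [w, x, y, z].
In Python, from workcell import sensors, get_image, ticket gives the robot as it stands. The module is installed in compiled form; this text tells all that it offers.
- The arm moves only by the shell command python3 -m crank 'ROWS' [FORCE]. ROWS is a JSON object of lists of equal length, an entry for each row: "dr": the turn, a rotation vector about the tool's x, y, z in degrees, a list of three; "dp": the shift along the tool's x, y, z in cm, a list of three; "jaw": the closure in counts, from 0 (fully open) to 255 (shut). A call has exactly 10 rows; each row shifts and turns the commanded pose from where the row before left it, along the tool's axes as they then stand; what a row does not reach is not made up. A row lasts 1/12 s, in which the tool goes at most 41.7 mm and 7.16 degrees, less where a joint would pass 70% of its speed; a pose out of reach is approached as far as the arm can. A call with a gripper value outside its range is refused whole. The fingers move at their own pace and stop on an object; FORCE is the grip in N (left out, the last holds). Time passes only in rows, so rows that do not move let the fingers close, or fill a call up. It gives the time, the measured TCP pose, the force, the opening and the grip force at its end, in the units of the state.
- sensors.observe(): the state, without advancing time (a new reading comes with each control period).
- get_image(name): name is "side" or "top"; returns a dict with "pixels" (400x640x3 uint8, blue, green, red), "fx", "fy", "cx", "cy" (pixels), "xyz" and "orientation" of the camera in the world. Camera axes: x right, y up, looking along -z (the intrinsics and any distortion apply to the point x, -y, -z); pixel columns grow to the right and rows downward; lengths in m; the calibration is good to about 2 mm. A picture is of the moment at which its call begins. There is no depth.
- ticket.close_job(): hands the job in; it is judged then, once.
The state is a dict: "time": time; "joint_pos": joint angles; "dq": joint speeds; "joint_efforts": joint torques, N m; "ee_pos": TCP position; "eef_rot": TCP orientation; "ft_force": force on the tool from outside, world axes, zero at the start; "moment": the same for the moment, N m; "finger_gap": finger opening in m; "finger_force": force on a finger pad.
Only numpy, scipy, OpenCV 4.12 (cv2) and the standard library are available. Lean on these libraries where they do the work, as an engineer would, in place of code of your own. Each camera call takes 0.05 s, during which the arm holds its last target. There are 200 camera calls.

## Working session

There is one attempt and no reset: what is moved stays moved. The work goes in short steps, Python scripts to look and compute and a shell command to move; the robot and the scene stay as the last step left them, time stands still between calls to the robot, and variables do not carry over. Pictures are saved under pics/ and viewed, at most 10 in all, crops included, and the job is handed in when it is done.

```bash
mkdir -p pics
python3 - <<'E'
from workcell import sensors,get_image
import cv2,numpy as np,pickle
s=sensors.observe();print(s)
for n in("top","side"):
    d=get_image(n);cv2.imwrite(f"pics/{n}0.png",d["pixels"]);pickle.dump(d,open(f"{n}0.pkl","wb"))
    print({k:v for k,v in d.items() if k!="pixels"})
E
```

```text
{'time': 0.0, 'joint_pos': array([-1.36596598,  0.39918133,  0.0450151 ,  1.53790312, -0.01868504,
        1.20692369, -0.05070026]), 'dq': array([-1.86329594e-04, -3.94902210e-04,  4.78418188e-04,  2.60906027e-04,
       -2.65734303e-05, -1.56891657e-03,  1.21947349e-03]), 'joint_efforts': array([-5.88117164e-04, -4.75125682e+01,  1.36456501e+00, -2.54227656e+01,
        1.16492040e-02,  9.05021065e-03, -8.31465403e-07]), 'ee_pos': array([0.19424372, 0.61961189, 0.23025972]), 'eef_rot': array([-7.95264576e-05,  1.51265189e-01,  9.88492715e-01, -9.94072923e-04]), 'ft_force': array([ 0.26365103,  0.23685624, -0.79128298]), 'moment': array([-0.01948107, -0.05926626,  0.00839777]), 'finger_force': 0.0, 'finger_gap': 0.08507819518337398}
{'fx': 399.8302525601923, 'fy': 399.8302525601923, 'cx': 330.53479809595825, 'cy': 200.74267590059208, 'xyz': array([ 0.29866109, -0.10621678,  1.17013239]), 'orientation': array([-0.70072921, -0.0538851 ,  0.06904039,  0.70803135])}
{'fx': 483.85907666187074, 'fy': 483.85907666187074, 'cx': 322.49417769989304, 'cy': 202.22004698014084, 'xyz': array([ 0.35862444, -0.94750674,  1.00682998]), 'orientation': array([ 0.92726396,  0.36857907, -0.03189683, -0.05756389])}
```

View pics/top0.png

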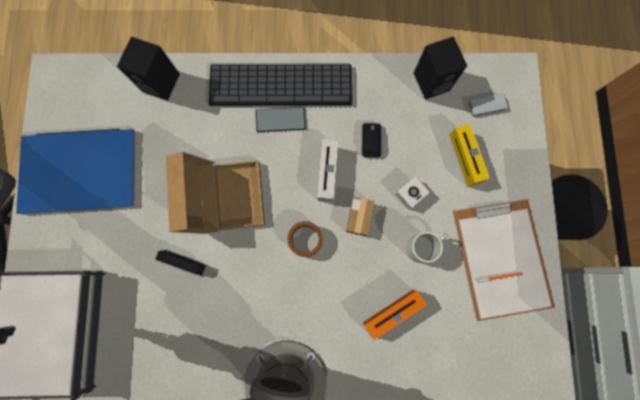

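View pics/side0.png

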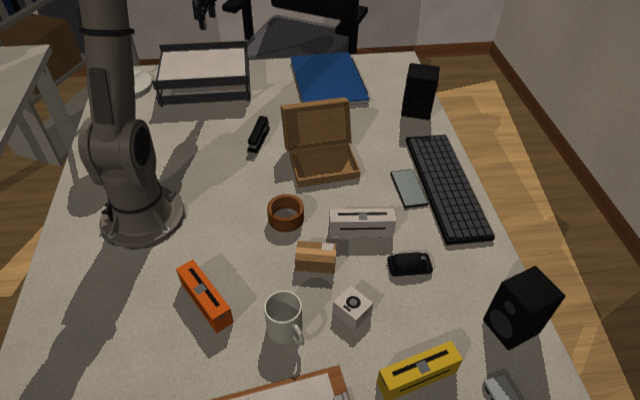

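The top view looks down with world +x up and +y left. The carton is around (235,195) with its lid standing on the left. The long white box is at (328,168), the middle box at (361,215), the small box at (414,192) and the mug at (427,247). The yellow and orange bars are the look-alikes. I'll enlarge two areas for detail.

```bash
cat > h.py <<'E'
import numpy as np,cv2,pickle
from scipy.spatial.transform import Rotation as R
def rot(q): return R.from_quat([q[1],q[2],q[3],q[0]])
def ray(d,uv,z):
    c=np.array([(uv[0]-d["cx"])/d["fx"],-(uv[1]-d["cy"])/d["fy"],-1]);w=rot(d["orientation"]).apply(c)
    return d["xyz"]+w*(z-d["xyz"][2])/w[2]
def proj(d,p):
    c=rot(d["orientation"]).inv().apply(np.asarray(p)-d["xyz"])
    return np.array([d["cx"]+d["fx"]*c[0]/-c[2],d["cy"]-d["fy"]*c[1]/-c[2]])
def go(p,yaw,s=None,tilt=None):
    """tool-frame shift (cm) & turn (deg) from the current pose to TCP p, tool y at yaw(deg) world, pointing down"""
    from workcell import sensors
    s=s or sensors.observe();r=rot(s["eef_rot"])
    best=None
    for a in (yaw,yaw+180):
        a=np.radians(a);y=np.array([np.cos(a),np.sin(a),0]);z=np.array([0,0,-1.]);x=np.cross(y,z)
        dr=(r.inv()*R.from_matrix(np.c_[x,y,z])).as_rotvec(degrees=True)
        if best is None or np.linalg.norm(dr)<np.linalg.norm(best):best=dr
    dp=r.inv().apply(np.asarray(p)-s["ee_pos"])*100
    print("dp cm",dp.round(2),"dr deg",best.round(2));return dp,best
E
python3 - <<'E'
from h import *
t=pickle.load(open("top0.pkl","rb"));s=pickle.load(open("side0.pkl","rb"))
print(proj(t,[0,0,0]),proj(s,[0,0,0]),proj(t,[.194,.62,.23]),proj(s,[.194,.62,.23]))
a=cv2.resize(t["pixels"][125:245,300:450],None,fx=5,fy=5,interpolation=cv2.INTER_CUBIC)
b=cv2.resize(t["pixels"][140:240,155:275],None,fx=6,fy=6,interpolation=cv2.INTER_CUBIC)
cv2.imwrite("pics/a.png",a);cv2.imwrite("pics/b.png",b)
E
```

```text
[284.47967587 381.98864176] [143.33583824 215.94090035] [ -3.1506179  322.78571947] [208.40063499  27.14957087]
```

View pics/a.png

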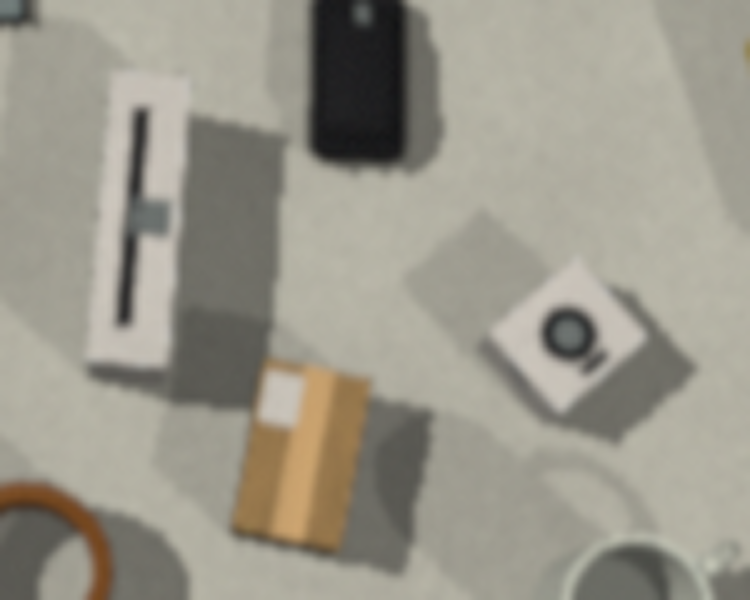

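View pics/b.png

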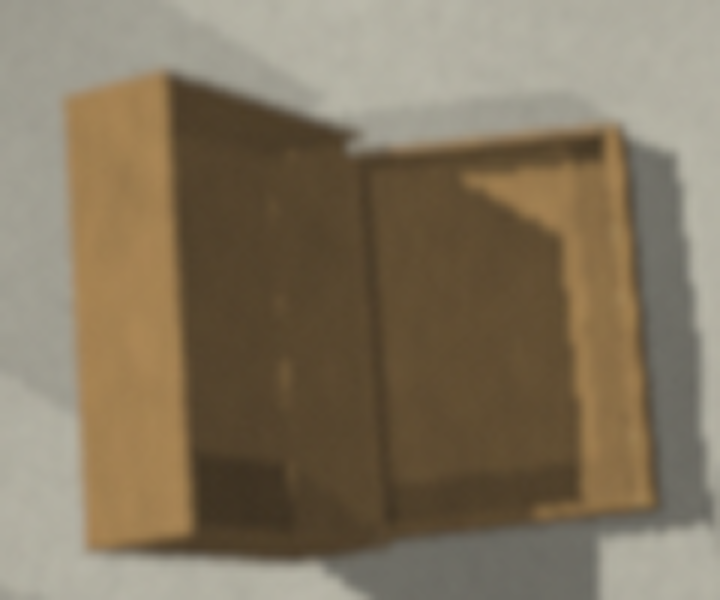

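Run:
```python
from h import *
t=pickle.load(open("top0.pkl","rb"))
def up(c,o,f): return [(o[0]+(x+.5)/f-.5,o[1]+(y+.5)/f-.5) for x,y in c]
def rep(n,c,z,o=(300,125),f=5):
    P=np.array([ray(t,u,z) for u in up(c,o,f)]);e=np.diff(np.r_[P,P[:1]],axis=0)
    print(n,P.mean(0).round(4),"len",np.linalg.norm(e,axis=1).round(4),"ang",(np.degrees(np.arctan2(e[:,1],e[:,0]))%180).round(1))
    return P
rep("long",[(112,72),(188,75),(165,368),(88,362)],.064)
rep("mid",[(268,358),(370,380),(338,550),(234,530)],.046)
rep("small",[(577,258),(650,335),(560,412),(488,335)],.046)
P=rep("carton rim",[(618,125),(657,508),(388,535),(357,152)],.028,(155,140),6);print(P.round(4))
# mask-based
I=t["pixels"];hsv=cv2.cvtColor(cv2.resize(I,None,fx=4,fy=4,interpolation=cv2.INTER_CUBIC),cv2.COLOR_BGR2HSV)
sat=cv2.inRange(hsv,(5,90,70),(30,255,255));wh=cv2.inRange(hsv,(0,0,190),(179,60,255))
for n,m,seed,z in(("long",wh,(326,168),.064),("mid",sat,(361,215),.046),("small",wh,(414,192),.046)):
    cs,_=cv2.findContours(m,cv2.RETR_EXTERNAL,cv2.CHAIN_APPROX_NONE)
    c=[c for c in cs if cv2.contourArea(c)>2000 and cv2.pointPolygonTest(c,(seed[0]*4.,seed[1]*4.),False)>0]
    if not c: print(n,"none");continue
    b=cv2.boxPoints(cv2.minAreaRect(c[0]));P=np.array([ray(t,((x+.5)/4-.5,(y+.5)/4-.5),z) for x,y in b]);e=np.diff(np.r_[P,P[:1]],axis=0)
    print(n,"mask",P.mean(0).round(4),np.linalg.norm(e,axis=1).round(4),(np.degrees(np.arctan2(e[:,1],e[:,0]))%180).round(1))
# robot state
```

```text
long [ 0.5877 -0.1231  0.064 ] len [0.0439 0.1726 0.0434 0.1708] ang [ 87.3 174.8  85.  175. ]
mid [ 0.4533 -0.2152  0.046 ] len [0.0597 0.0994 0.0597 0.1008] ang [ 77.1 167.8  78.5 167.8]
small [ 0.5211 -0.3705  0.046 ] len [0.0609 0.0701 0.06   0.0701] ang [ 41.1 129.3  41.1 130. ]
carton rim [0.5211 0.1335 0.028 ] len [0.1903 0.1277 0.189  0.1274] ang [ 6.7 95.2  6.6 95.8]
[[0.6217 0.0812 0.028 ]
 [0.4327 0.059  0.028 ]
 [0.4211 0.1861 0.028 ]
 [0.6089 0.2079 0.028 ]]
long none
mid mask [ 0.4524 -0.215   0.046 ] [0.1013 0.0621 0.1012 0.0612] [167.5  77.8 166.9  77.9]
small none
```

Run:
```python
from h import *
go([.46,.05,.231],77.8); go([.453,-.2151,.15],77.8)
```

```text
dp cm [-4.240e+01 -4.641e+01  2.000e-02] dr deg [-0.1  0.  -5.2]
dp cm [-49.66 -71.91   8.17] dr deg [-0.1  0.  -5.2]
```

```bash
python3 -m crank '{"dr":[[0,0,0],[0,0,0],[0,0,0],[0,0,0],[0,0,0],[0,0,0],[0,0,0],[0,0,0],[0,0,0],[0,0,0]],"dp":[[-2.65,-2.9,0],[-2.65,-2.9,0],[-2.65,-2.9,0],[-2.65,-2.9,0],[-2.65,-2.9,0],[-2.65,-2.9,0],[-2.65,-2.9,0],[-2.65,-2.9,0],[-2.65,-2.9,0],[-2.65,-2.9,0]],"jaw":[0,0,0,0,0,0,0,0,0,0]}' 40
python3 -m crank '{"dr":[[0,0,0],[0,0,0],[0,0,0],[0,0,0],[0,0,0],[0,0,0],[0,0,0],[0,0,0],[0,0,0],[0,0,0]],"dp":[[-2.65,-2.9,0],[-2.65,-2.9,0],[-2.65,-2.9,0],[-2.65,-2.9,0],[-2.65,-2.9,0],[-2.65,-2.9,0],[-1.04,-3.64,1.16],[-1.04,-3.64,1.16],[-1.04,-3.64,1.16],[-1.04,-3.64,1.16]],"jaw":[0,0,0,0,0,0,0,0,0,0]}' 40
python3 -m crank '{"dr":[[0,0,0],[0,0,0],[0,0,0],[0,0,-5.2],[0,0,0],[0,0,0],[0,0,0],[0,0,0],[0,0,0],[0,0,0]],"dp":[[-1.04,-3.64,1.16],[-1.04,-3.64,1.16],[-1.04,-3.64,1.16],[0,0,0],[0,0,2],[0,0,2],[0,0,0],[0,0,0],[0,0,0],[0,0,0]],"jaw":[0,0,0,0,0,0,0,0,0,0]}' 40
python3 - <<'E'
from h import *
go([.4528,-.2151,.022],77.8)
E
```

```text
time: 0.93
ee_pos: [0.3608, 0.2622, 0.2311]
eef_rot: [-0.0, 0.151, 0.989, 0.0]
ft_force: [1.5, -0.3, 0.6]
finger_gap: 0.0851
finger_force: 0.0
time: 1.77
ee_pos: [0.4558, -0.1023, 0.1844]
eef_rot: [0.0, 0.151, 0.989, 0.0]
ft_force: [0.8, 0.5, 0.5]
finger_gap: 0.0852
finger_force: 0.0
time: 2.6
ee_pos: [0.4544, -0.2143, 0.1112]
eef_rot: [0.001, 0.106, 0.994, -0.0]
ft_force: [0.1, -0.3, 0.3]
finger_gap: 0.0852
finger_force: 0.0
dp cm [ 0.16 -0.11  8.92] dr deg [0.01 0.12 0.02]
```

```bash
python3 -m crank '{"dr":[[0,0,0],[0,0,0],[0,0,0],[0,0,0],[0,0,0],[0,0,0],[0,0,0],[0,0,0],[0,0,0],[0,0,0]],"dp":[[0.16,-0.11,3],[0,0,3],[0,0,2],[0,0,0.92],[0,0,0],[0,0,0],[0,0,0],[0,0,0],[0,0,0],[0,0,0]],"jaw":[0,0,0,0,0,255,255,255,255,255]}' 40
python3 - <<'E'
from h import *
import math
a=math.radians(6.4);C=np.array([.520,.1375]);X=np.array([math.cos(a),math.sin(a)]);Y=np.array([-X[1],X[0]])
p=C-.037*X-.0265*Y;print(p);go([*p,.13],96.4);go([*p,.13],77.8)
from workcell import get_image
d=get_image("side");pickle.dump(d,open("side1.pkl","wb"));
cv2.imwrite("pics/s1.png",cv2.resize(d["pixels"][190:310,220:420],None,fx=4,fy=4,interpolation=cv2.INTER_CUBIC))
E
```

```text
time: 3.43
ee_pos: [0.4533, -0.2151, 0.0227]
eef_rot: [0.002, 0.106, 0.994, 0.0]
ft_force: [-0.8, 1.2, 6.3]
finger_gap: 0.0613
finger_force: 44.9
[0.48618451 0.1070408 ]
dp cm [  3.55  32.19 -10.72] dr deg [ 1.000e-02  2.000e-01 -1.859e+01]
dp cm [  3.55  32.19 -10.72] dr deg [0.04 0.19 0.01]
```

View pics/s1.png

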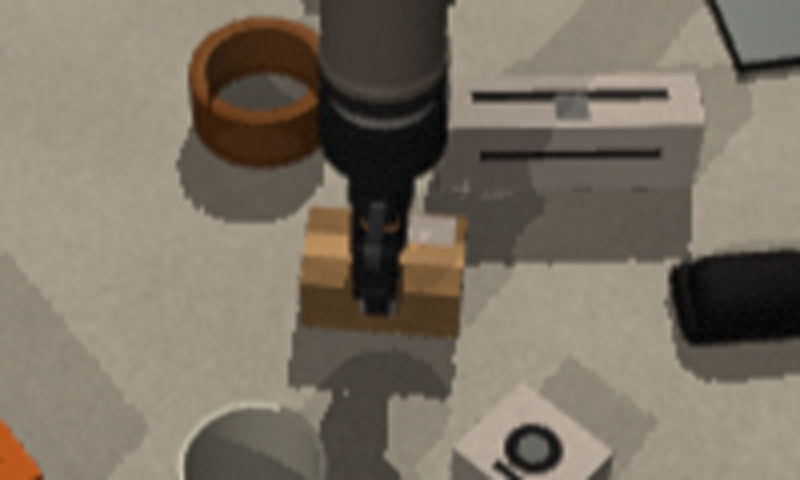

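The crop shows the fingers centred on the middle box, but the tips (about (378,312)) reach z≈20 mm. That would hit the rim, so I'll regrip 9 mm higher.

```bash
python3 -m crank '{"dr":[[0,0,0],[0,0,0],[0,0,0],[0,0,0],[0,0,0],[0,0,0],[0,0,0],[0,0,0],[0,0,0],[0,0,0]],"dp":[[0,0,0],[0,0,0],[0,0,0],[0,0,-0.9],[0,0,0],[0,0,0],[0,0,0],[0,0,0],[0,0,-1],[0,0,-3]],"jaw":[0,0,0,0,255,255,255,255,255,255]}' 40
python3 -m crank '{"dr":[[0,0,0],[0,0,0],[0,0,0],[0,0,0],[0,0,0],[0,0,0],[0,0,0],[0,0,0],[0,0,0],[0,0,0]],"dp":[[0,0,-3],[0,0,-3],[0.4,3.5,0],[0.4,3.5,0],[0.4,3.5,0],[0.4,3.5,0],[0.4,3.5,0],[0.4,3.5,0],[0.4,3.5,0],[0.4,3.5,0]],"jaw":[255,255,255,255,255,255,255,255,255,255]}' 40
python3 -m crank '{"dr":[[0,0,-6.2],[0,0,-6.2],[0,0,-6.2],[0,0,0],[0,0,0],[0,0,0],[0,0,0],[0,0,0],[0,0,0],[0,0,0]],"dp":[[0.35,4.1,0],[0,0,0],[0,0,0],[0,0,0],[0,0,0],[0,0,0],[0,0,0],[0,0,0],[0,0,0],[0,0,0]],"jaw":[255,255,255,255,255,255,255,255,255,255]}' 40
python3 - <<'E'
from h import *
go([.4862,.107,.0355],96.4)
from workcell import get_image
for n in("top","side"):
    d=get_image(n);pickle.dump(d,open(n+"2.pkl","wb"))
    r=(slice(140,240),slice(150,290)) if n=="top" else (slice(60,220),slice(240,400))
    cv2.imwrite(f"pics/{n}2.png",cv2.resize(d["pixels"][r],None,fx=4,fy=4,interpolation=cv2.INTER_CUBIC)[:600])
a=cv2.imread("pics/top2.png");b=cv2.imread("pics/side2.png")
b=cv2.resize(b,None,fx=.625,fy=.625);c=np.zeros((400,560+240,3),np.uint8);c[:,:560]=a;c[:375,560:]=b[:375,80:320];cv2.imwrite("pics/c2.png",c)
E
```

```text
time: 4.32
ee_pos: [0.4481, -0.2132, 0.0673]
eef_rot: [-0.005, 0.106, 0.994, 0.001]
ft_force: [0.7, 0.8, -2.6]
finger_gap: 0.0609
finger_force: 45.8
time: 5.15
ee_pos: [0.4788, 0.067, 0.13]
eef_rot: [-0.0, 0.106, 0.994, -0.0]
ft_force: [0.3, 0.2, -3.2]
finger_gap: 0.0609
finger_force: 45.9
time: 5.98
ee_pos: [0.4849, 0.1061, 0.1299]
eef_rot: [0.0, -0.055, 0.998, 0.0]
ft_force: [-0.3, 0.2, -2.7]
finger_gap: 0.0612
finger_force: 45.9
dp cm [-0.14  0.07  9.44] dr deg [ 0.    0.   -0.05]
```

View pics/c2.png

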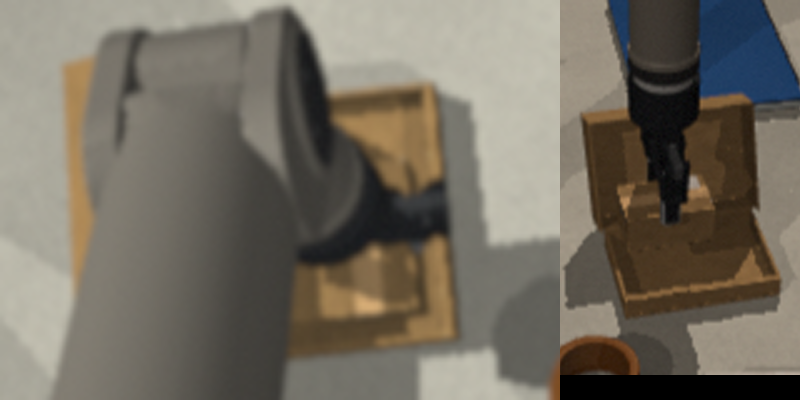

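The middle box is held level over the carton, inside the rim in both views. I'll lower it.

```bash
python3 -m crank '{"dr":[[0,0,0],[0,0,0],[0,0,0],[0,0,0],[0,0,0],[0,0,0],[0,0,0],[0,0,0],[0,0,0],[0,0,0]],"dp":[[-0.14,0.07,2],[0,0,3],[0,0,2],[0,0,1],[0,0,0.6],[0,0,0.4],[0,0,0.2],[0,0,0.1],[0,0,0],[0,0,0]],"jaw":[255,255,255,255,255,255,255,255,255,255]}' 40
python3 - <<'E'
from h import *
go([.4862,.107,.0355],96.4)
E
```

```text
time: 6.92
ee_pos: [0.4897, 0.1111, 0.0475]
eef_rot: [0.001, -0.055, 0.998, 0.005]
ft_force: [-26.2, 5.4, 90.5]
finger_gap: 0.0606
finger_force: 105.7
dp cm [ 0.4  -0.38  1.19] dr deg [ 0.58  0.18 -0.05]
```

Blocked 12 mm early. I'll back up and look.

```bash
python3 -m crank '{"dr":[[0,0,0],[0,0,0],[0,0,0],[0,0,0],[0,0,0],[0,0,0],[0,0,0],[0,0,0],[0,0,0],[0,0,0]],"dp":[[0,0,-2],[0,0,-2],[0,0,0],[0,0,0],[0,0,0],[0,0,0],[0,0,0],[0,0,0],[0,0,0],[0,0,0]],"jaw":[255,255,255,255,255,255,255,255,255,255]}' 40
python3 - <<'E'
from h import *
from workcell import get_image
d=get_image("side");pickle.dump(d,open("side3.pkl","wb"))
t=pickle.load(open("top0.pkl","rb"));s0=pickle.load(open("side0.pkl","rb"))
a=cv2.resize(d["pixels"][90:200,270:370],None,fx=4,fy=4,interpolation=cv2.INTER_CUBIC)
b=s0["pixels"].copy()
b=cv2.resize(b[90:200,270:370],None,fx=4,fy=4,interpolation=cv2.INTER_CUBIC)
cv2.imwrite("pics/c3.png",np.hstack([a,b]))
E
```

```text
time: 7.75
ee_pos: [0.486, 0.107, 0.0765]
eef_rot: [-0.0, -0.056, 0.998, -0.0]
ft_force: [1.4, -0.4, -3.2]
finger_gap: 0.0608
finger_force: 86.2
```

View pics/c3.png

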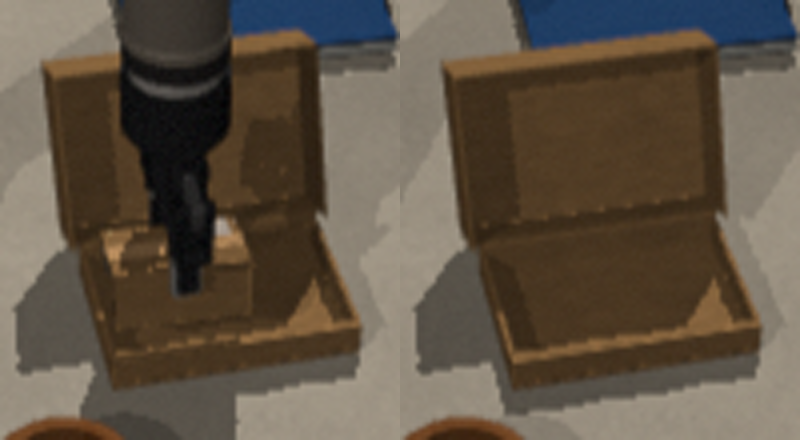

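The crop shows the box hovering over the near end. The front rim's outer top edge runs from (112,365) to (357,325) in it, and its base edge from (115,388) to (360,345). I'll cast those edges.

Run:
```python
from h import *
s=pickle.load(open("side0.pkl","rb"));t=pickle.load(open("top0.pkl","rb"));s3=pickle.load(open("side3.pkl","rb"))
f=lambda x,y:(270+(x+.5)/4-.5,90+(y+.5)/4-.5)
for n,p,z in(("rimL",(112,364),.028),("rimR",(357,324),.028),("baseL",(115,388),0),("baseR",(360,347),0),("backL rim",(80,258),.028)):
    print(n,ray(s,f(*p),z).round(4))
g=lambda x,y:(155+(x+.5)/6-.5,140+(y+.5)/6-.5)
for p in((618,125),(657,508)): print("top z0",ray(t,g(*p),0).round(4))
# box bottom corners when held at TCP z .0765: bottom z~.045, front edge in side3 crop (115,320),(250,310)
for p in((115,318),(250,310)): print("box bottom",ray(s3,f(*p),.045).round(4))
for p in((118,273),(250,262)): print("box top",ray(s3,f(*p),.091).round(4))
gx=cv2.cvtColor(t["pixels"],cv2.COLOR_BGR2GRAY).astype(int)
for v in(165,185,205): print(v,gx[v,246:272])
```

```text
rimL [0.435  0.0627 0.028 ]
rimR [0.6199 0.0847 0.028 ]
baseL [0.437 0.066 0.   ]
baseR [0.625  0.0888 0.    ]
backL rim [0.4218 0.1819 0.028 ]
top z0 [0.6296 0.0858 0.    ]
top z0 [0.436 0.063 0.   ]
box bottom [0.4405 0.093  0.045 ]
box bottom [0.5398 0.0905 0.045 ]
box top [0.4432 0.09   0.091 ]
box top [0.5385 0.0913 0.091 ]
165 [ 76  77  79  76  69  64  64  64  68  90 119 122 102  89 101 111 115 118
 125 135 141 152 171 179 178 177]
185 [ 80  81  93 116 127 125 118 114 115 116 114 116 125 118  93  86 101 108
 109 109 108 108 109 130 162 175]
205 [ 80  81  82  82  93 113 126 127 121 116 114 115 116 121 124 114  90  89
 101 106 106 106 105 104 106 127]
```

Run:
```python
from h import *
from workcell import get_image
s3=pickle.load(open("side3.pkl","rb"));t=get_image("top");pickle.dump(t,open("top3.pkl","wb"))
a=np.radians(6.4);X=np.array([np.cos(a),np.sin(a)]);Y=np.array([-X[1],X[0]])
im=[cv2.resize(s3["pixels"][120:195,270:370],None,fx=8,fy=8,interpolation=cv2.INTER_CUBIC)]
def dr(d,i,o,f,C,hx,y0,y1,z,col):
    for A,B in(((-hx,y0),(hx,y0)),((-hx,y0),(-hx,y1)),((hx,y0),(hx,y1)),((-hx,y1),(hx,y1))):
        q=[tuple(int(round(v)) for v in ((proj(d,[*(C+p[0]*X+p[1]*Y),z])-o+.5)*f-.5)) for p in(A,B)]
        cv2.line(i,q[0],q[1],col,1)
# measured-check overlay: box where tool says, carton rim/hinge per new estimate
C=np.array([.5198,.1409]);B=np.array([.486,.107])
dr(s3,im[0],np.array([270,120]),8,B,.05,-.031,.031,.091,(0,0,255));dr(s3,im[0],np.array([270,120]),8,B,.05,-.031,-.031,.045,(0,0,255))
dr(s3,im[0],np.array([270,120]),8,C,.095,-.068,.064,.028,(0,255,0));dr(s3,im[0],np.array([270,120]),8,C,.091,-.06,.06,.028,(255,255,0))
cv2.imwrite("pics/s4.png",im[0])
```

```text
(no output)
```

View pics/s4.png

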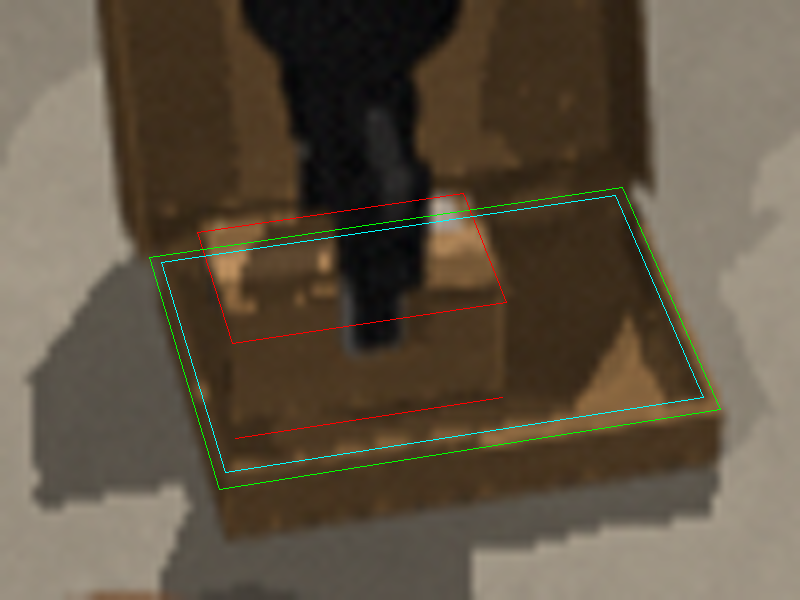

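The green carton overlay fits. The box hangs with its near (-x) end about 6 mm high, because it caught the front rim: the carton is about 3.5 mm farther in +y than I had it. I'll shift, level and lower in steps.

```bash
python3 - <<'E'
from h import *
go([.4859,.1114,.042],96.4)
E
python3 -m crank '{"dr":[[0,0,0],[0,-3,0],[0,0,0],[0,0,0],[0,0,0],[0,0,0],[0,0,0],[0,0,0],[0,0,0],[0,0,0]],"dp":[[0,0.44,0],[0,0,0],[0,0,0],[0,0,1],[0,0,1],[0,0,1],[0,0,0.4],[0,0,0],[0,0,0],[0,0,0]],"jaw":[255,255,255,255,255,255,255,255,255,255]}' 30
python3 -m crank '{"dr":[[0,0,0],[0,0,0],[0,0,0],[0,0,0],[0,0,0],[0,0,0],[0,0,0],[0,0,0],[0,0,0],[0,0,0]],"dp":[[0,0,0.1],[0,0,0.1],[0,0,0.1],[0,0,0.1],[0,0,0],[0,0,0],[0,0,0],[0,0,0],[0,0,0],[0,0,0]],"jaw":[255,255,255,255,255,255,255,255,255,255]}' 30
```

```text
dp cm [-0.02  0.43  3.47] dr deg [-0.   -0.01 -0.01]
time: 8.68
ee_pos: [0.4905, 0.1128, 0.0457]
eef_rot: [0.028, -0.055, 0.998, 0.003]
ft_force: [-7.5, 1.3, 28.8]
finger_gap: 0.0612
finger_force: 110.9
time: 9.52
ee_pos: [0.4907, 0.1129, 0.0452]
eef_rot: [0.027, -0.055, 0.998, 0.004]
ft_force: [-20.9, 1.2, 66.6]
finger_gap: 0.0609
finger_force: 119.8
```

Run:
```python
from h import *
from workcell import get_image
s=get_image("side");t=get_image("top");pickle.dump((s,t),open("v5.pkl","wb"))
U=lambda d,r0,r1,c0,c1:cv2.resize(cv2.convertScaleAbs(d["pixels"][r0:r1,c0:c1],alpha=1.6),None,fx=7,fy=7,interpolation=cv2.INTER_CUBIC)
cv2.imwrite("pics/v5.png",np.hstack([U(s,115,190,285,353),U(t,160,235,224,270)]))
```

```text
(no output)
```

View pics/v5.png

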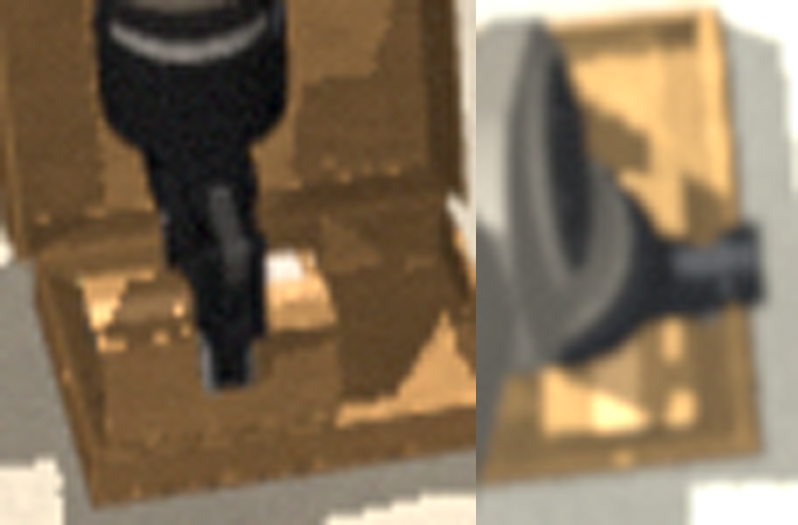

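The box has slid up in the grip and its -x end is high, which suggests that end is sitting on a rim. I'll triangulate the corner.

```bash
cat >> h.py <<'E'
def tri(d1,u1,d2,u2):
    def l(d,u):
        p=ray(d,u,0);v=p-d["xyz"];return d["xyz"],v/np.linalg.norm(v)
    (a,v),(b,w)=l(d1,u1),l(d2,u2);k=np.linalg.lstsq(np.c_[v,-w],b-a,rcond=None)[0]
    return (a+k[0]*v+b+k[1]*w)/2,np.linalg.norm(a+k[0]*v-b-k[1]*w)
def own(p,C=(.5198,.1409),yaw=6.4):
    a=np.radians(yaw);d=np.asarray(p)[:2]-C;return np.array([d[0]*np.cos(a)+d[1]*np.sin(a),-d[0]*np.sin(a)+d[1]*np.cos(a)])
E
python3 - <<'E'
from h import *
s,t=pickle.load(open("v5.pkl","rb"))
S=lambda x,y:(285+(x+.5)/7-.5,115+(y+.5)/7-.5); T=lambda x,y:(224+(x-476+.5)/7-.5,160+(y+.5)/7-.5)
p,e=tri(s,S(100,347),t,T(692,430));print("box -x-y top",p.round(4),e.round(4),own(p).round(4))
for z in(.06,.065,.07,.075):print(z,own(ray(s,S(100,347),z)).round(4),own(ray(s,S(335,326),z)).round(4),own(ray(t,T(692,430),z)).round(4),own(ray(t,T(541,436),z)).round(4))
p,e=tri(s,S(95,503),t,T(760,455));print("carton base corner",p.round(4),e.round(4),own(p).round(4))
print("tcp",own([.4907,.1129]))
E
```

```text
box -x-y top [0.4387 0.0786 0.077 ] 0.0049 [-0.0876 -0.0529]
0.06 [-0.0815 -0.0342] [ 0.0171 -0.0432] [-0.0876 -0.0501] [-0.0828  0.0094]
0.065 [-0.0825 -0.0396] [ 0.0155 -0.0486] [-0.0883 -0.0509] [-0.0835  0.0083]
0.07 [-0.0836 -0.0451] [ 0.0139 -0.054 ] [-0.089  -0.0517] [-0.0842  0.0073]
0.075 [-0.0847 -0.0505] [ 0.0124 -0.0594] [-0.0898 -0.0524] [-0.085   0.0063]
carton base corner [0.4353 0.0623 0.0045] 0.0015 [-0.0928 -0.0687]
tcp [-0.03203978 -0.02458176]
```

The box's -x end sits on the end rim, and the grip is now too low for the front rim anyway. I'll take it back to the free spot on the desk, set it down level and regrip it higher.

```bash
python3 -m crank '{"dr":[[0,0,0],[0,0,0],[0,0,0],[0,0,0],[0,0,0],[0,0,0],[0,0,0],[0,0,0],[0,-5.5,0],[0,0,0]],"dp":[[0,0,-2],[0,0,-3],[0,0,-1],[0,-3.5,0],[0,-3.5,0],[0,-3.5,0],[0,-3.5,0],[0,-3.5,0],[0,-3.5,0],[0,-3.5,0]],"jaw":[255,255,255,255,255,255,255,255,255,255]}' 40
python3 -m crank '{"dr":[[0,0,0],[0,0,0],[0,0,0],[0,0,0],[0,0,0],[0,0,0],[0,0,0],[0,0,0],[0,0,0],[0,0,0]],"dp":[[0,-3.5,0],[0,-3.5,0],[0,-1.5,0],[0,0,0],[0,0,0],[0,0,0],[0,0,0],[0,0,0],[0,0,0],[0,0,0]],"jaw":[255,255,255,255,255,255,255,255,255,255]}' 40
python3 - <<'E'
from h import *
go([.4528,-.2151,.032],96.4)
from workcell import get_image
s=get_image("side");t=get_image("top");pickle.dump((s,t),open("v6.pkl","wb"))
hsv=cv2.cvtColor(s["pixels"],cv2.COLOR_BGR2HSV)[220:320,270:370];m=cv2.inRange(hsv,(8,90,50),(25,255,255))
print(cv2.boundingRect(m))
ys=[ (c,np.where(m[:,c])[0]) for c in range(0,100,6)];print([(270+c,220+y.min(),220+y.max()) for c,y in ys if len(y)])
E
```

```text
time: 10.45
ee_pos: [0.5074, -0.1341, 0.0962]
eef_rot: [0.072, -0.055, 0.996, 0.005]
ft_force: [-1.4, 0.9, -3.4]
finger_gap: 0.0609
finger_force: 103.2
time: 11.28
ee_pos: [0.5215, -0.2156, 0.0988]
eef_rot: [0.074, -0.056, 0.996, 0.004]
ft_force: [-0.6, 0.4, -3.1]
finger_gap: 0.0607
finger_force: 103.2
dp cm [7.73 0.82 5.6 ] dr deg [0.03 8.51 0.08]
(0, 0, 98, 37)
[(270, np.int64(220), np.int64(225)), (276, np.int64(220), np.int64(229)), (282, np.int64(220), np.int64(231)), (288, np.int64(220), np.int64(231)), (294, np.int64(221), np.int64(229)), (324, np.int64(227), np.int64(243)), (330, np.int64(225), np.int64(255)), (336, np.int64(228), np.int64(254)), (342, np.int64(225), np.int64(253)), (348, np.int64(247), np.int64(252)), (354, np.int64(226), np.int64(250)), (360, np.int64(220), np.int64(249)), (366, np.int64(237), np.int64(247))]
```

Run:
```python
from h import *
s,t=pickle.load(open("v6.pkl","rb"))
a=np.radians(6.4);X=np.array([np.cos(a),np.sin(a)]);Y=np.array([-X[1],X[0]]);B=np.array([.5175,-.2156])
for pit in(-6,-3,0,3):
    z=lambda x:.075+np.tan(np.radians(pit))*x
    p=[proj(s,[*(B+x*X-.031*Y),z(x)]) for x in(-.05,.05)];print(pit,p[0].round(1),p[1].round(1),((p[1]-p[0])[1]/(p[1]-p[0])[0]).round(3))
hsv=cv2.cvtColor(s["pixels"],cv2.COLOR_BGR2HSV)[220:320,270:370];m=cv2.inRange(hsv,(8,90,50),(25,255,255))
c=np.arange(58,99);b=[np.where(m[:,k])[0].max()+220 for k in c];print(b,np.polyfit(c,b,1))
```

```text
-6 [324.8 254.7] [364.4 249.8] -0.122
-3 [324.8 255.3] [364.5 249.2] -0.156
0 [324.8 256. ] [364.6 248.5] -0.189
3 [324.8 256.7] [364.7 247.8] -0.221Traceback (most recent call last):
  File "<stdin>", line 8, in <module>
    return umr_maximum(a, axis, None, out, keepdims, initial, where)
ValueError: zero-size array to reduction operation maximum which has no identity
```

```bash
python3 -m crank '{"dr":[[0,0,0],[0,0,0],[0,0,0],[0,0,0],[0,0,0],[0,0,0],[0,0,0],[0,0,0],[0,0,0],[0,0,0]],"dp":[[1.93,0,0],[1.93,0,0],[1.93,0,0],[1.93,0,0],[0,0,2],[0,0,2],[0,0,1.6],[0,0,0.5],[0,0,0.3],[0,0,0]],"jaw":[255,255,255,255,255,255,255,255,255,255]}' 40
python3 -m crank '{"dr":[[0,0,0],[0,0,0],[0,0,0],[0,0,0],[0,0,0],[0,0,0],[0,0,0],[0,0,0],[0,0,0],[0,0,0]],"dp":[[0,0,0.1],[0,0,0.1],[0,0,0.1],[0,0,0],[0,0,0],[0,0,0],[0,0,0],[0,0,0],[0,0,0],[0,0,0]],"jaw":[255,255,255,255,255,255,255,255,255,255]}' 20
```

```text
time: 12.22
ee_pos: [0.4589, -0.2243, 0.0285]
eef_rot: [0.078, -0.054, 0.995, 0.006]
ft_force: [-4.2, 5.3, 30.3]
finger_gap: 0.0609
finger_force: 97.6
time: 13.05
ee_pos: [0.4599, -0.2254, 0.0272]
eef_rot: [0.079, -0.054, 0.995, 0.005]
ft_force: [-9.5, 3.6, 43.4]
finger_gap: 0.0609
finger_force: 92.5
```

```bash
python3 -m crank '{"dr":[[0,0,0],[0,0,0],[0,0,0],[0,4.2,0],[0,4.2,0],[0,0,0],[0,0,0],[0,0,0],[0,0,0],[0,0,0]],"dp":[[0,0,0],[0,0,0],[0,0,0],[0,0,-2],[0,0,-3],[0,0,-3],[-1,-3.5,-2],[-1,-3.5,0],[-1,-3.5,0],[0,0,0]],"jaw":[0,0,0,0,0,0,0,0,0,0]}' 40
python3 - <<'E'
from h import *
from workcell import get_image
t=get_image("top");s=get_image("side");pickle.dump((s,t),open("v7.pkl","wb"))
for n,d,z in(("top",t,.046),):
  hsv=cv2.cvtColor(cv2.resize(d["pixels"],None,fx=4,fy=4,interpolation=cv2.INTER_CUBIC),cv2.COLOR_BGR2HSV)
  m=cv2.inRange(hsv,(5,90,70),(30,255,255));cs,_=cv2.findContours(m,cv2.RETR_EXTERNAL,cv2.CHAIN_APPROX_NONE)
  for c in cs:
    if cv2.contourArea(c)<3000:continue
    b=cv2.boxPoints(cv2.minAreaRect(c));P=np.array([ray(d,((x+.5)/4-.5,(y+.5)/4-.5),z) for x,y in b])
    if P.mean(0)[1]>-.1 or P.mean(0)[0]>.6: continue
    e=np.diff(np.r_[P,P[:1]],axis=0);print(P.mean(0).round(4),np.linalg.norm(e,axis=1).round(4),(np.degrees(np.arctan2(e[:,1],e[:,0]))%180).round(1))
E
```

```text
time: 13.88
ee_pos: [0.4932, -0.333, 0.1219]
eef_rot: [0.002, -0.053, 0.999, -0.004]
ft_force: [0.5, -0.8, 0.2]
finger_gap: 0.0852
finger_force: 0.0
[ 0.1821 -0.3034  0.046 ] [0.1787 0.0586 0.1774 0.0576] [121.2  31.8 120.9  33. ]
[ 0.3169 -0.5317  0.046 ] [0.0617 0.307  0.0589 0.306 ] [100.7   7.1  99.9   7.6]
[ 0.3422 -0.6979  0.046 ] [0.0564 0.3092 0.0538 0.3081] [104.5   9.8 103.5  10.3]
```

```bash
python3 -m crank '{"dr":[[0,0,0],[0,0,0],[0,0,0],[0,0,0],[0,0,0],[0,0,0],[0,0,0],[0,0,0],[0,0,0],[0,0,0]],"dp":[[-1,3.5,-2],[-1,3.5,-1],[-1,3.5,0],[-1,3.5,0],[0,3.5,0],[0,3.5,0],[0,3.5,0],[0,3.5,0],[0,3.5,0],[0,0,0]],"jaw":[0,0,0,0,0,0,0,0,0,0]}' 40
cat > mid.py <<'E'
from h import *
from workcell import get_image
d=get_image("top");pickle.dump(d,open("v8.pkl","wb"))
def mids(d,z,reg,f=4,lo=(5,90,60),hi=(30,255,255)):
  (r0,r1,c0,c1)=reg
  hsv=cv2.cvtColor(cv2.resize(d["pixels"][r0:r1,c0:c1],None,fx=f,fy=f,interpolation=cv2.INTER_CUBIC),cv2.COLOR_BGR2HSV)
  m=cv2.inRange(hsv,lo,hi);cs,_=cv2.findContours(m,cv2.RETR_EXTERNAL,cv2.CHAIN_APPROX_NONE)
  for c in cs:
    if cv2.contourArea(c)<2500:continue
    b=cv2.boxPoints(cv2.minAreaRect(c));P=np.array([ray(d,(c0+(x+.5)/f-.5,r0+(y+.5)/f-.5),z) for x,y in b])
    e=np.diff(np.r_[P,P[:1]],axis=0);print(P.mean(0).round(4),np.linalg.norm(e,axis=1).round(4),(np.degrees(np.arctan2(e[:,1],e[:,0]))%180).round(1))
E
python3 - <<'E'
from mid import *
mids(d,.046,(185,250,330,400))
E
```

```text
time: 14.82
ee_pos: [0.4938, 0.0017, 0.1499]
eef_rot: [-0.001, -0.062, 0.998, 0.003]
ft_force: [-0.5, 0.2, -0.4]
finger_gap: 0.0857
finger_force: 0.0
[ 0.4563 -0.2311  0.046 ] [0.0628 0.0995 0.0619 0.0993] [95.   3.6 94.8  4.1]
```

Run:
```python
from h import *
go([.4563,-.2311,.032],94.4)
```

```text
dp cm [  6.56 -22.29  11.76] dr deg [ 0.16 -0.02  2.58]
```

```bash
python3 -m crank '{"dr":[[0,0,0],[0,0,0],[0,0,0],[0,0,0],[0,0,0],[0,0,0],[0,0,2.6],[0,0,0],[0,0,0],[0,0,0]],"dp":[[1.09,-3.72,0],[1.09,-3.72,0],[1.09,-3.72,0],[1.09,-3.72,0],[1.09,-3.72,0],[1.09,-3.7,0],[0,0,3],[0,0,3],[0,0,2],[0,0,0]],"jaw":[0,0,0,0,0,0,0,0,0,0]}' 40
python3 - <<'E'
from h import *
go([.4563,-.2311,.032],94.4)
E
```

```text
time: 15.7
ee_pos: [0.4518, -0.2357, 0.067]
eef_rot: [-0.004, -0.032, 0.999, 0.002]
ft_force: [-0.6, 0.3, -0.3]
finger_gap: 0.0855
finger_force: 0.0
dp cm [-0.5   0.41  3.49] dr deg [ 0.21 -0.4  -0.68]
```

```bash
python3 -m crank '{"dr":[[0,0,0],[0,0,0],[0,0,0],[0,0,0],[0,0,0],[0,0,0],[0,0,0],[0,0,0],[0,0,0],[0,0,0]],"dp":[[0,0,1],[0,0,0],[0,0,0],[0,0,0],[0,0,0],[0,0,0],[0,0,0],[0,0,0],[0,0,0],[0,0,0]],"jaw":[0,0,0,0,0,0,0,0,0,0]}' 40
python3 - <<'E'
from h import *
go([.4563,-.2311,.032],94.4)
E
```

```text
time: 16.53
ee_pos: [0.4562, -0.2369, 0.0609]
eef_rot: [0.001, -0.033, 0.999, 0.0]
ft_force: [-0.4, -0.1, -0.5]
finger_gap: 0.0851
finger_force: 0.0
dp cm [-0.04  0.58  2.89] dr deg [ 0.01  0.11 -0.6 ]
```

```bash
python3 -m crank '{"dr":[[0,0,-0.6],[0,0,0],[0,0,0],[0,0,0],[0,0,0],[0,0,0],[0,0,0],[0,0,0],[0,0,0],[0,0,0]],"dp":[[0,0.58,0],[0,0,1],[0,0,1],[0,0,0.89],[0,0,0],[0,0,0],[0,0,0],[0,0,0],[0,0,0],[0,0,0]],"jaw":[0,0,0,0,0,0,255,255,255,255]}' 50
python3 -m crank '{"dr":[[0,0,0],[0,0,0],[0,0,0],[0,0,0],[0,0,0],[0,0,0],[0,0,0],[0,0,0],[0,0,0],[0,0,0]],"dp":[[0,0,0],[0,0,-2],[0,0,-3],[0,0,-2],[0,0,-2],[0,0,0],[0,0,0],[0,0,0],[0,0,0],[0,0,0]],"jaw":[255,255,255,255,255,255,255,255,255,255]}' 50
python3 - <<'E'
from h import *
go([.4873,.1117,.12],96.4)
E
```

```text
time: 17.37
ee_pos: [0.4562, -0.2312, 0.0326]
eef_rot: [0.001, -0.038, 0.999, 0.0]
ft_force: [-0.1, 1.0, 4.1]
finger_gap: 0.0606
finger_force: 54.9
time: 18.2
ee_pos: [0.4546, -0.2307, 0.1206]
eef_rot: [-0.0, -0.038, 0.999, 0.0]
ft_force: [-0.2, -0.3, -1.7]
finger_gap: 0.0605
finger_force: 56.4
dp cm [-5.88 33.89  0.08] dr deg [ 0.05 -0.05 -2.  ]
```

```bash
python3 -m crank '{"dr":[[0,0,0],[0,0,0],[0,0,0],[0,0,0],[0,0,0],[0,0,0],[0,0,0],[0,0,0],[0,0,0],[0,0,-2]],"dp":[[-0.4,2,0],[-0.7,3.98,0],[-0.7,3.98,0],[-0.7,3.98,0],[-0.7,3.98,0],[-0.7,3.98,0],[-0.7,3.98,0],[-0.7,3.98,0],[-0.4,3,0],[-0.18,1,0]],"jaw":[255,255,255,255,255,255,255,255,255,255]}' 50
python3 -m crank '{"dr":[[0,0,0],[0,0,0],[0,0,0],[0,0,0],[0,0,0],[0,0,0],[0,0,0],[0,0,0],[0,0,0],[0,0,0]],"dp":[[0,0,0],[0,0,0],[0,0,2],[0,0,2],[0,0,0],[0,0,0],[0,0,0],[0,0,0],[0,0,0],[0,0,0]],"jaw":[255,255,255,255,255,255,255,255,255,255]}' 50
python3 - <<'E'
from h import *
go([.4873,.1117,.036],96.4)
from workcell import get_image
s=get_image("side");pickle.dump(s,open("v9.pkl","wb"))
# level check: tape-bottom edges not clear; find box front-top edge in bright tape colours
E
```

```text
time: 19.03
ee_pos: [0.4878, 0.1175, 0.1212]
eef_rot: [0.0, -0.06, 0.998, 0.001]
ft_force: [-0.4, -1.2, -2.8]
finger_gap: 0.0602
finger_force: 56.4
time: 19.87
ee_pos: [0.489, 0.111, 0.0829]
eef_rot: [0.002, -0.056, 0.998, 0.0]
ft_force: [1.0, -0.2, -2.6]
finger_gap: 0.0604
finger_force: 56.4
dp cm [0.18 0.08 4.69] dr deg [ 0.04  0.19 -0.01]
```

```bash
python3 -m crank '{"dr":[[0,0,0],[0,0,0],[0,0,0],[0,0,0],[0,0,0],[0,0,0],[0,0,0],[0,0,0],[0,0,0],[0,0,0]],"dp":[[0.18,0.08,0],[0,0,1],[0,0,1],[0,0,1],[0,0,0.5],[0,0,0.2],[0,0,0],[0,0,0],[0,0,0],[0,0,0]],"jaw":[255,255,255,255,255,255,255,255,255,255]}' 50
python3 - <<'E'
from h import *
go([.4873,.1117,.036],96.4)
E
```

```text
time: 20.75
ee_pos: [0.487, 0.1117, 0.0455]
eef_rot: [0.001, -0.056, 0.998, 0.0]
ft_force: [0.4, 0.4, -2.4]
finger_gap: 0.0603
finger_force: 56.4
dp cm [-0.03 -0.    0.95] dr deg [ 0.02  0.15 -0.01]
```

The box is inside the rim with no contact. I'll finish lowering it, then release.

```bash
python3 -m crank '{"dr":[[0,0,0],[0,0,0],[0,0,0],[0,0,0],[0,0,0],[0,0,0],[0,0,0],[0,0,0],[0,0,0],[0,0,0]],"dp":[[0,0,0.3],[0,0,0.2],[0,0,0.2],[0,0,0.1],[0,0,0.1],[0,0,0.1],[0,0,0],[0,0,0],[0,0,0],[0,0,0]],"jaw":[255,255,255,255,255,255,255,255,255,255]}' 50
```

```text
time: 21.58
ee_pos: [0.4864, 0.1115, 0.0366]
eef_rot: [0.0, -0.056, 0.998, 0.001]
ft_force: [-5.7, -1.1, 13.5]
finger_gap: 0.0601
finger_force: 58.2
```

```bash
python3 -m crank '{"dr":[[0,0,0],[0,0,0],[0,0,0],[0,0,0],[0,0,0],[0,0,0],[0,0,0],[0,0,0],[0,0,0],[0,0,0]],"dp":[[0,0,0],[0,0,0],[0,0,0],[0,0,-3],[0,0,-3],[0,0,-3.5],[0.1,-2.5,0],[0.16,-4,0],[0.16,-4,0],[0.16,-4,0]],"jaw":[0,0,0,0,0,0,0,0,0,0]}' 50
python3 -m crank '{"dr":[[0,0,0],[0,0,0],[0,0,0],[0,0,0],[0,0,0],[0,0,0],[0,0,0],[0,0,0],[0,0,0],[0,0,6.9]],"dp":[[0.16,-4,0],[0.16,-4,0],[0.16,-4,0],[0.16,-4,0],[0.16,-4,0],[0.16,-4,0],[0.16,-4,0],[0.16,-4,0],[0.06,-1.8,0],[0,0,0]],"jaw":[0,0,0,0,0,0,0,0,0,0]}' 50
python3 -m crank '{"dr":[[0,0,6.9],[0,0,6.9],[0,0,6.9],[0,0,6.9],[0,0,6.9],[0,0,6.9],[0,0,6.9],[0,0,0],[0,0,0],[0,0,0]],"dp":[[0,0,0],[0,0,0],[0,0,0],[0,0,0],[0,0,0],[0,0,0],[0,0,0],[0,0,0],[0,0,0],[0,0,0]],"jaw":[0,0,0,0,0,0,0,0,0,0]}' 50
python3 - <<'E'
from mid import *
go([.5211,-.3705,.032],41.1)
a=np.radians(6.4);X=np.array([np.cos(a),np.sin(a)])
mids(d,.050,(165,235,205,262),lo=(5,80,70))
cv2.imwrite("pics/v8.png",cv2.resize(d["pixels"][130:240,150:310],None,fx=5,fy=5,interpolation=cv2.INTER_CUBIC))
E
```

```text
time: 22.42
ee_pos: [0.4971, -0.0342, 0.1305]
eef_rot: [0.002, -0.057, 0.998, 0.0]
ft_force: [1.7, 0.5, -0.8]
finger_gap: 0.0858
finger_force: 0.0
time: 23.25
ee_pos: [0.5192, -0.3776, 0.1305]
eef_rot: [0.001, 0.009, 1.0, -0.003]
ft_force: [0.7, -0.0, 0.1]
finger_gap: 0.0857
finger_force: 0.0
time: 24.08
ee_pos: [0.5212, -0.3705, 0.1299]
eef_rot: [0.001, 0.412, 0.911, 0.0]
ft_force: [-0.5, 0.1, 0.0]
finger_gap: 0.0857
finger_force: 0.0
dp cm [ 0.01 -0.02  9.79] dr deg [0.09 0.04 0.22]
[0.5206 0.1452 0.05  ] [0.1624 0.166  0.1584 0.1656] [89.6  1.  89.4  2.4]
```

```bash
python3 -m crank '{"dr":[[0,0,0],[0,0,0],[0,0,0],[0,0,0],[0,0,0],[0,0,0],[0,0,0],[0,0,0],[0,0,0],[0,0,0]],"dp":[[0,0,3],[0,0,3],[0,0,2],[0,0,1.2],[0,0,0.6],[0,0,0],[0,0,0],[0,0,0],[0,0,0],[0,0,0]],"jaw":[0,0,0,0,0,0,0,255,255,255]}' 50
python3 -m crank '{"dr":[[0,0,0],[0,0,0],[0,0,0],[0,0,-6.9],[0,0,-6.9],[0,0,-6.9],[0,0,-6.9],[0,0,-6.9],[0,0,-6.9],[0,0,-6.9]],"dp":[[0,0,0],[0,0,0],[0,0,-2],[0,0,-3],[0,0,-3],[0,0,-2],[0,0,0],[0,0,0],[0,0,0],[0,0,0]],"jaw":[255,255,255,255,255,255,255,255,255,255]}' 50
python3 -m crank '{"dr":[[0,0,-6.9],[0,0,0],[0,0,0],[0,0,0],[0,0,0],[0,0,0],[0,0,0],[0,0,0],[0,0,0],[0,0,0]],"dp":[[0,0,0],[0,0,0],[0,0,0],[0,0,0],[0,0,0],[0,0,0],[0,0,0],[0,0,0],[0,0,0],[0,0,0]],"jaw":[255,255,255,255,255,255,255,255,255,255]}' 50
python3 - <<'E'
from h import *
a=np.radians(6.4);X=np.array([np.cos(a),np.sin(a)]);Y=np.array([-X[1],X[0]])
p=np.array([.5198,.1409])+.0535*X-.0255*Y;print(p);go([*p,.12],96.4)
E
```

```text
time: 24.97
ee_pos: [0.5224, -0.3714, 0.034]
eef_rot: [0.002, 0.413, 0.911, 0.0]
ft_force: [-0.0, -0.0, 6.0]
finger_gap: 0.0606
finger_force: 54.6
time: 25.8
ee_pos: [0.521, -0.3704, 0.1323]
eef_rot: [0.001, 0.001, 1.0, 0.0]
ft_force: [-1.2, 0.5, -1.0]
finger_gap: 0.0605
finger_force: 55.1
time: 26.63
ee_pos: [0.5212, -0.3706, 0.132]
eef_rot: [0.001, -0.056, 0.998, 0.0]
ft_force: [0.5, -0.3, -1.9]
finger_gap: 0.0599
finger_force: 55.0
[0.57580904 0.12152251]
dp cm [-10.9   48.3    1.22] dr deg [ 0.    0.09 -0.01]
```

```bash
python3 -m crank '{"dr":[[0,0,0],[0,0,0],[0,0,0],[0,0,0],[0,0,0],[0,0,0],[0,0,0],[0,0,0],[0,0,0],[0,0,0]],"dp":[[-0.4,2,0],[-0.85,3.9,0],[-0.85,3.9,0],[-0.85,3.9,0],[-0.85,3.9,0],[-0.85,3.9,0],[-0.85,3.9,0],[-0.85,3.9,0],[-0.85,3.9,0],[-0.85,3.9,0]],"jaw":[255,255,255,255,255,255,255,255,255,255]}' 50
python3 -m crank '{"dr":[[0,0,0],[0,0,0],[0,0,0],[0,0,0],[0,0,0],[0,0,0],[0,0,0],[0,0,0],[0,0,0],[0,0,0]],"dp":[[-0.85,3.9,0],[-0.85,3.9,0],[-0.75,2.6,0],[-0.4,0.8,0],[0,0,2],[0,0,2],[0,0,1],[0,0,0],[0,0,0],[0,0,0]],"jaw":[255,255,255,255,255,255,255,255,255,255]}' 50
python3 - <<'E'
from h import *
go([.5758,.1215,.038],96.4)
E
```

```text
time: 27.47
ee_pos: [0.5598, 0.009, 0.1326]
eef_rot: [0.001, -0.056, 0.998, 0.0]
ft_force: [0.6, -1.4, -0.6]
finger_gap: 0.0604
finger_force: 55.1
time: 28.3
ee_pos: [0.576, 0.1208, 0.0825]
eef_rot: [0.001, -0.055, 0.998, -0.0]
ft_force: [-1.1, 0.5, -1.2]
finger_gap: 0.0601
finger_force: 55.8
dp cm [0.02 0.07 4.45] dr deg [-0.02  0.12 -0.05]
```

```bash
python3 -m crank '{"dr":[[0,0,0],[0,0,0],[0,0,0],[0,0,0],[0,0,0],[0,0,0],[0,0,0],[0,0,0],[0,0,0],[0,0,0]],"dp":[[0.02,0.07,0],[0,0,1],[0,0,1],[0,0,1],[0,0,0.5],[0,0,0.1],[0,0,0],[0,0,0],[0,0,0],[0,0,0]],"jaw":[255,255,255,255,255,255,255,255,255,255]}' 50
```

```text
time: 29.13
ee_pos: [0.5888, 0.1238, 0.0533]
eef_rot: [0.015, -0.055, 0.998, 0.002]
ft_force: [13.6, 2.4, 11.1]
finger_gap: 0.06
finger_force: 70.2
```

```bash
python3 - <<'E'
from h import *
from workcell import get_image,sensors
pickle.dump((get_image("side"),get_image("top")),open("v10.pkl","wb"))
print(sensors.observe()["joint_pos"].round(3),sensors.observe()["moment"].round(2))
E
python3 -m crank '{"dr":[[0,0,0],[0,0,0],[0,0,0],[0,0,0],[0,0,0],[0,0,0],[0,0,0],[0,0,0],[0,0,0],[0,0,0]],"dp":[[0,0,-2],[0,0,-2],[0,0,0],[0,0,0],[0,0,0],[0,0,0],[0,0,0],[0,0,0],[0,0,0],[0,0,0]],"jaw":[255,255,255,255,255,255,255,255,255,255]}' 50
python3 - <<'E'
from h import *
from workcell import get_image,sensors
s,t=pickle.load(open("v10.pkl","rb"))
s2,t2=get_image("side"),get_image("top");pickle.dump((s2,t2),open("v11.pkl","wb"))
U=lambda d,r0,r1,c0,c1:cv2.resize(cv2.convertScaleAbs(d["pixels"][r0:r1,c0:c1],alpha=1.6),None,fx=5,fy=5,interpolation=cv2.INTER_CUBIC)
A=np.hstack([U(s,125,185,283,363),U(t,155,215,205,275)])
B=np.hstack([U(s2,125,185,283,363),U(t2,155,215,205,275)])
cv2.imwrite("pics/v11.png",np.vstack([A,B]))
E
```

```text
[-0.685  0.549  0.534  1.855 -0.374  0.807  1.721] [ 0.27 -2.45 -0.14]
time: 30.07
ee_pos: [0.5753, 0.1222, 0.0859]
eef_rot: [0.001, -0.056, 0.998, -0.0]
ft_force: [0.6, -0.2, -0.8]
finger_gap: 0.0603
finger_force: 68.5
```

View pics/v11.png

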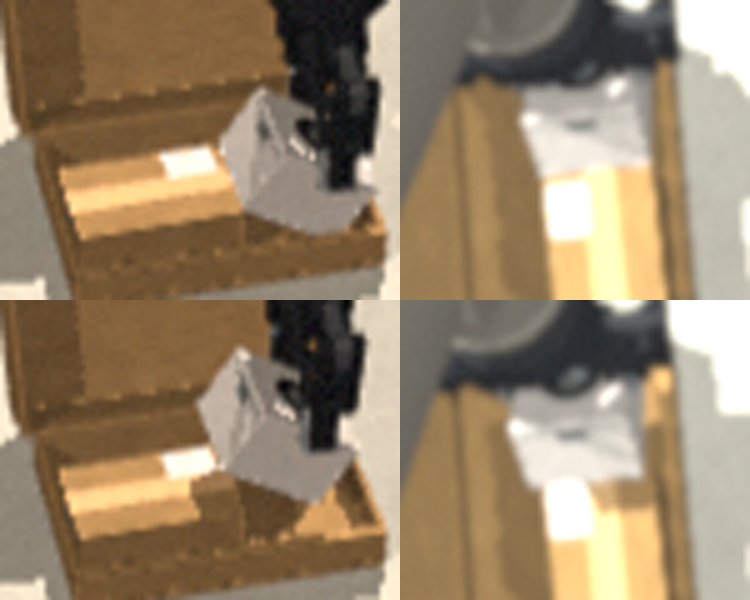

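The small box is pitched about 30° (lower-left crop: box at (197–355, 350–500), fingers at its +x end (325,445)), so it must have been gripped off-centre. The middle box lies flat. I'll set the small one on the desk and regrip it centred.

```bash
python3 -m crank '{"dr":[[0,0,0],[0,0,0],[0,0,0],[0,0,0],[0,0,0],[0,0,0],[0,0,0],[0,0,0],[0,0,0],[0,0,0]],"dp":[[0,0,-3],[0,0,-2],[0.7,-1.9,0],[1.4,-3.8,0],[1.4,-3.8,0],[1.4,-3.8,0],[1.4,-3.8,0],[1.4,-3.8,0],[1.4,-3.8,0],[1.4,-3.8,0]],"jaw":[255,255,255,255,255,255,255,255,255,255]}' 50
python3 -m crank '{"dr":[[0,0,0],[0,0,0],[0,0,0],[0,-7,0],[0,-7,0],[0,-7,0],[0,0,0],[0,0,0],[0,0,0],[0,0,0]],"dp":[[1.4,-3.8,0],[1.4,-3.8,0],[0.3,-0.9,0],[0,0,0],[0,0,0],[0,0,0],[1.4,0,3.8],[0,0,0],[0,0,0],[0,0,0]],"jaw":[255,255,255,255,255,255,255,255,255,255]}' 50
python3 - <<'E'
from h import *
from workcell import get_image
s,t=get_image("side"),get_image("top");pickle.dump((s,t),open("v12.pkl","wb"))
# white box outline in side view around the TCP
c=proj(s,[.48,-.25,.09]).astype(int);print(c)
im=s["pixels"][c[1]-40:c[1]+50,c[0]-50:c[0]+50];hsv=cv2.cvtColor(im,cv2.COLOR_BGR2HSV)
g=cv2.cvtColor(im,cv2.COLOR_BGR2GRAY)
for r in range(20,90,4):print(c[1]-40+r,' '.join('%3d'%v for v in g[r,10:90:3]))
E
```

```text
time: 31.0
ee_pos: [0.5021, -0.1744, 0.1363]
eef_rot: [0.001, -0.056, 0.998, 0.0]
ft_force: [1.3, -0.4, -1.8]
finger_gap: 0.0601
finger_force: 68.5
time: 31.83
ee_pos: [0.4832, -0.2608, 0.0963]
eef_rot: [0.183, -0.055, 0.982, 0.01]
ft_force: [-0.1, -0.3, -1.6]
finger_gap: 0.0602
finger_force: 68.4
[328 251]
231  45  61  85  19  14  14  17  15  14  15  13  15  15 151 103  92  95  94  93  80  73  72  76  72  73  73  80
235  87  88  87  88  48  22  14  14  14  17  17   8  11  39  91  92  94  91  71  74  72  73  73  74  73  71  72
239  86  86  85 114 151 150 156  90  15  15  45  15  12  13  79 105 111  67  68  67  70  68  69  69  69  68  69
243  85  88 149 149 149 151 149 136  98  13  42  33  60  19  97 149 150 113  66  70  69  69  68  70  67  70  69
247 150 149 148 147 150 148 152  90  94  25  26  39  17  23  11 109 149 169  64  70  70  69  70  68  70  70  70
251 148 149 151 150 147 148 150  86  65 151  16  59  34  15  14  23 150 152  94  70  68  68  68  68  69  70  66
255 148 148 148 150 148 146 149  87  67  91  24  24  30  15  16  35 150 150 148  91  72  94  93  73  96  92 111
259 147
[... 524 characters left out ...]
 148 148 152 149 152 156 153
279 144 145 146 146 149 147 147 129 132 129 129 127 140 146 147 147 146 150 147 146 152 149 150 147 151 153 153
283 145 146 150 147 146 132 134 129 131 128 127 128 127 130 145 147 142 147 148 148 150 151 151 155 148 150 149
287 148 146 146 149 127 129 128 130 132 133 132 132  77  64 116 145 145 148 149 149 148 150 151 148 150 150 148
291 172 138 149 132 132 128 132 131 117  72  65  66  68  68  65 147 148 147 150 152 152 152 145 150 147 147 148
295 103 104 107 125 134  71  65  68  66  68  65  68  67  66  66 136 146 149 149 151 150 144 146 144 152 148 147
299 104 103 103  96 122  69  66  67  67  68  67  66  70  65  73  89 145 149 146 151 148 150 146 148 146 147 145
```

```bash
python3 -m crank '{"dr":[[0,-7,0],[0,0,0],[0,0,0],[0,0,0],[0,0,0],[0,0,0],[0,0,0],[0,0,0],[0,0,0],[0,0,0]],"dp":[[0,0,0],[0.95,0,1.76],[0.95,0,1.76],[0.5,0,0.9],[0.2,0,0.36],[0.1,0,0.2],[0.1,0,0.2],[0,0,0],[0,0,0],[0,0,0]],"jaw":[255,255,255,255,255,255,255,255,255,255]}' 50
```

```text
time: 32.77
ee_pos: [0.475, -0.26, 0.0358]
eef_rot: [0.195, -0.055, 0.979, 0.017]
ft_force: [-25.7, 6.8, 46.8]
finger_gap: 0.0601
finger_force: 74.4
```

```bash
python3 -m crank '{"dr":[[0,0,0],[0,0,0],[0,0,0],[0,0,0],[0,0,0],[0,7,0],[0,7,0],[0,7,0],[0,7,0],[0,0,0]],"dp":[[0,0,0],[0,0,0],[0,0,0],[0,0,-3],[0,0,-3.5],[0,3.5,-2],[0,3.8,0],[0,3.8,0],[0,3.8,0],[0,3.8,0]],"jaw":[0,0,0,0,0,0,0,0,0,0]}' 50
python3 -m crank '{"dr":[[0,0,0],[0,0,0],[0,0,0],[0,0,0],[0,0,0],[0,0,0],[0,0,0],[0,0,0],[0,0,0],[0,0,0]],"dp":[[0,2.5,-2],[0,0,0],[0,0,0],[0,0,0],[0,0,0],[0,0,0],[0,0,0],[0,0,0],[0,0,0],[0,0,0]],"jaw":[0,0,0,0,0,0,0,0,0,0]}' 50
python3 - <<'E'
from mid import *
print(proj(d,[.475,-.26,.046]))
hsv=cv2.cvtColor(d["pixels"],cv2.COLOR_BGR2HSV);print("small orig ref",hsv[195,408],"now px",hsv[203:212:2,372:388:3].reshape(-1,3)[:8].tolist(), "desk",hsv[180,395])
mids(d,.046,(180,235,345,420),lo=(0,0,198),hi=(179,35,255))
go([.475,-.26,.12],96.4)
E
```

```text
time: 33.6
ee_pos: [0.4378, -0.1173, 0.1044]
eef_rot: [0.03, -0.062, 0.997, 0.016]
ft_force: [2.6, 0.4, 1.0]
finger_gap: 0.0857
finger_force: 0.0
time: 34.43
ee_pos: [0.4275, -0.0948, 0.1231]
eef_rot: [0.028, -0.061, 0.998, 0.018]
ft_force: [0.5, -0.0, -0.2]
finger_gap: 0.0854
finger_force: 0.0
[375.60780907 207.69361263]
small orig ref [ 24  21 190] now px [[20, 19, 205], [18, 18, 209], [18, 18, 209], [20, 18, 212], [19, 19, 210], [20, 21, 182], [17, 19, 212], [17, 19, 212]] desk [ 25  23 187]
[ 0.4593 -0.2648  0.046 ] [0.0601 0.0687 0.0594 0.0685] [97.2  5.4 97.   6. ]
dp cm [ -2.7  -16.99  -0.09] dr deg [1.9  3.36 0.57]
```

```bash
python3 -m crank '{"dr":[[1.9,3.36,0.5],[0,0,0],[0,0,0],[0,0,0],[0,0,0],[0,0,0],[0,0,0],[0,0,0],[0,0,0],[0,0,0]],"dp":[[0,0,0],[-0.25,-3.45,0],[-0.25,-3.45,0],[-0.25,-3.45,0],[-0.25,-3.45,0],[-0.25,-3.45,0],[0,0,2.5],[0,0,2.2],[0,0,0],[0,0,0]],"jaw":[0,0,0,0,0,0,0,0,0,0]}' 50
python3 -m crank '{"dr":[[0,0,0],[0,0,0],[0,0,0],[0,0,0],[0,0,0],[0,0,0],[0,0,0],[0,0,0],[0,0,0],[0,0,0]],"dp":[[0,0,0],[0,0,0.5],[0,0,0],[0,0,0],[0,0,0],[0,0,0],[0,0,0],[0,0,0],[0,0,0],[0,0,0]],"jaw":[0,0,0,0,0,0,0,0,0,0]}' 50
python3 - <<'E'
from h import *
go([.4593,-.2648,.032],96.8)
E
```

```text
time: 35.32
ee_pos: [0.4586, -0.2639, 0.0754]
eef_rot: [-0.001, -0.057, 0.998, 0.001]
ft_force: [0.8, 0.6, 0.8]
finger_gap: 0.0851
finger_force: 0.0
time: 36.15
ee_pos: [0.4595, -0.2645, 0.0713]
eef_rot: [0.0, -0.057, 0.998, -0.0]
ft_force: [-0.3, -0.4, -0.0]
finger_gap: 0.0849
finger_force: 0.0
dp cm [ 0.03 -0.03  3.93] dr deg [-0.    0.02 -0.31]
```

```bash
python3 -m crank '{"dr":[[0,0,-0.3],[0,0,0],[0,0,0],[0,0,0],[0,0,0],[0,0,0],[0,0,0],[0,0,0],[0,0,0],[0,0,0]],"dp":[[0.03,-0.03,1.5],[0,0,1.5],[0,0,0.9],[0,0,0],[0,0,0],[0,0,0],[0,0,0],[0,0,0],[0,0,-1],[0,0,-2]],"jaw":[0,0,0,0,0,255,255,255,255,255]}' 50
python3 - <<'E'
from h import *
d=pickle.load(open("v8.pkl","rb"))
g=cv2.cvtColor(d["pixels"],cv2.COLOR_BGR2GRAY)
for o in(-.030,-.0255,-.020):   # scan along carton x through mid box top (z=.05) 
    a=np.radians(6.4);X=np.array([np.cos(a),np.sin(a)]);Y=np.array([-X[1],X[0]]);C=np.array([.5198,.1409])
    xs=np.arange(-.096,.04,.004);print(o,[(int(x*1000),int(g[tuple(np.round(proj(d,[*(C+x*X+o*Y),.05])).astype(int)[::-1])])) for x in xs])
for x in(-.05,-.03):
    ys=np.arange(-.072,.03,.004);print(x,[(int(y*1000),int(g[tuple(np.round(proj(d,[*(C+x*X+y*Y),.05])).astype(int)[::-1])])) for y in ys])
from workcell import sensors
print(sensors.observe()["finger_gap"])
E
```

```text
time: 36.98
ee_pos: [0.4574, -0.2638, 0.0612]
eef_rot: [-0.002, -0.059, 0.998, 0.001]
ft_force: [-0.8, 0.5, -1.6]
finger_gap: 0.0607
finger_force: 54.8
-0.03 [(-96, 77), (-92, 88), (-88, 166), (-83, 179), (-79, 180), (-75, 179), (-71, 179), (-67, 179), (-63, 178), (-59, 180), (-55, 180), (-51, 179), (-47, 179), (-43, 178), (-39, 179), (-35, 179), (-31, 178), (-27, 178), (-23, 178), (-19, 178), (-15, 177), (-11, 177), (-7, 178), (-3, 177), (0, 176), (4, 176), (8, 163), (12, 134), (16, 73), (20, 70), (24, 71), (28, 70), (32, 70), (36, 70)]
-0.0255 [(-96, 76), (-92, 94), (-88, 132), (-83, 175), (-79, 176), (-75, 177), (-71, 178), (-67, 178), (-63, 178), (-59, 176), (-55, 176), (-51, 177), (-47, 177), (-43, 177), (-39, 177), (-35, 178), (-31, 178), (-27, 176), (-23, 177), (-19, 177), (-15, 178), (-11, 178), (-7, 177), (-3, 177), (0, 177), (4, 178), (8, 157), (12, 124), (16, 88), (20, 71), (24, 70), (28, 70), (32, 69), (36, 68)]
-0.02 [(-96, 80), (-92, 95), (-88, 122), (-83, 152), (-79, 154), (-75, 157), (-71, 163), (-67, 165), (-63, 168), (-59, 153), (-55, 153), (-51, 156), (-47, 159), (-43, 164), (-39, 166), (-35, 166), (-31, 169), (-27, 166), (-23, 183), (-19, 197), (-15, 196), (-11, 193), (-7, 191), (-3, 192), (0, 186), (4, 182), (8, 163), (12, 109), (16, 81), (20, 70), (24, 70), (28, 69), (32, 68), (36, 68)]
-0.05 [(-72, 75), (-67, 77), (-63, 65), (-59, 92), (-55, 118), (-51, 127), (-47, 129), (-43, 132), (-39, 142), (-35, 162), (-31, 180), (-27, 179), (-23, 177), (-19, 156), (-15, 139), (-11, 133), (-7, 132), (-3, 130), (0, 123), (4, 98), (8, 69), (12, 68), (16, 69), (20, 68), (24, 68), (28, 73)]
-0.03 [(-72, 78), (-67, 75), (-63, 65), (-59, 78), (-55, 127), (-51, 134), (-47, 131), (-43, 129), (-39, 131), (-35, 170), (-31, 179), (-27, 178), (-23, 176), (-19, 169), (-15, 139), (-11, 137), (-7, 139), (-3, 141), (0, 131), (4, 92), (8, 72), (12, 71), (16, 71), (20, 70), (24, 69), (28, 71)]
0.06068488493962343
```

```bash
python3 -m crank '{"dr":[[0,0,0.4],[0,0,0],[0,0,0],[0,0,0],[0,0,0],[0,0,0],[0,0,0],[0,0,0],[0,0,0],[0,0,0]],"dp":[[0,0,-3],[0,0,-3],[-0.7,1.7,0],[-1.45,3.4,0],[-1.45,3.4,0],[-1.45,3.4,0],[-1.45,3.4,0],[-1.45,3.4,0],[-1.45,3.4,0],[-1.45,3.4,0]],"jaw":[255,255,255,255,255,255,255,255,255,255]}' 50
python3 -m crank '{"dr":[[0,0,0],[0,0,0],[0,0,0],[0,0,0],[0,0,0],[0,0,0],[0,0,0],[0,0,0],[0,0,0],[0,0,0]],"dp":[[-1.45,3.4,0],[-1.45,3.4,0],[-1.45,3.4,0],[-0.5,1.4,0],[0,0,2],[0,0,1.5],[0,0,0],[0,0,0],[0,0,0],[0,0,0]],"jaw":[255,255,255,255,255,255,255,255,255,255]}' 50
python3 - <<'E'
from h import *
go([.5738,.1213,.045],96.4)
from workcell import get_image
s=get_image("side");pickle.dump(s,open("v13.pkl","wb"))
# expected level box corners vs white mask of front face
a=np.radians(6.4);X=np.array([np.cos(a),np.sin(a)]);Y=np.array([-X[1],X[0]])
from workcell import sensors
e=sensors.observe()["ee_pos"];B=e[:2]
for z in(e[2]-.032,e[2]+.014):
  print([proj(s,[*(B+x*X-.031*Y),z]).round(1).tolist() for x in(-.035,.035)])
hsv=cv2.cvtColor(s["pixels"],cv2.COLOR_BGR2HSV);m=cv2.inRange(hsv,(0,0,60),(179,55,255))
c=proj(s,[*(B-.031*Y),e[2]-.01]).astype(int)
for col in range(c[0]-18,c[0]+19,3):
  y=np.where(m[c[1]-22:c[1]+22,col])[0];print(col,(y+c[1]-22).tolist()[:1],(y+c[1]-22).tolist()[-1:],len(y))
E
```

```text
time: 37.82
ee_pos: [0.5388, 0.0023, 0.1231]
eef_rot: [0.001, -0.056, 0.998, -0.0]
ft_force: [0.2, -0.4, -0.7]
finger_gap: 0.0603
finger_force: 54.8
time: 38.65
ee_pos: [0.5749, 0.1211, 0.0887]
eef_rot: [0.001, -0.055, 0.998, 0.0]
ft_force: [1.1, 0.7, -1.5]
finger_gap: 0.06
finger_force: 54.8
dp cm [0.12 0.03 4.37] dr deg [ 0.01  0.15 -0.06]
[[333.7, 165.0], [356.7, 161.5]]
[[334.3, 153.0], [357.8, 149.5]]
327 [] [] 0
330 [141] [156] 16
333 [140] [163] 24
336 [140] [164] 25
339 [139] [164] 20
342 [139] [163] 16
345 [155] [163] 9
348 [155] [162] 8
351 [147] [162] 16
354 [144] [161] 18
357 [135] [162] 28
360 [135] [178] 41
363 [135] [178] 44
```

```bash
python3 -m crank '{"dr":[[0,0,0],[0,0,0],[0,0,0],[0,0,0],[0,0,0],[0,0,0],[0,0,0],[0,0,0],[0,0,0],[0,0,0]],"dp":[[0.1,0.03,1],[0,0,1.2],[0,0,1],[0,0,0.5],[0,0,0.3],[0,0,0.2],[0,0,0.2],[0,0,0],[0,0,0],[0,0,0]],"jaw":[255,255,255,255,255,255,255,255,255,255]}' 50
```

```text
time: 39.53
ee_pos: [0.5733, 0.1217, 0.0437]
eef_rot: [0.001, -0.056, 0.998, 0.0]
ft_force: [0.9, 0.9, -2.0]
finger_gap: 0.0601
finger_force: 54.8
```

```bash
python3 -m crank '{"dr":[[0,0,0],[0,0,0],[0,0,0],[0,0,0],[0,0,0],[0,0,0],[0,0,0],[0,0,0],[0,0,0],[0,0,0]],"dp":[[0,0,0.25],[0,0,0.2],[0,0,0.2],[0,0,0.1],[0,0,0],[0,0,0],[0,0,0],[0,0,0],[0,0,0],[0,0,0]],"jaw":[255,255,255,255,255,255,255,0,0,0]}' 50
python3 -m crank '{"dr":[[0,0,0],[0,0,0],[0,0,0],[0,0,0],[0,0,0],[0,0,0],[0,0,0],[0,0,0],[0,0,0],[0,0,0]],"dp":[[0,0,-2],[0,0,-3.5],[0,0,-3.5],[0.19,-3.5,0],[0.19,-3.5,0],[0.19,-3.5,0],[0.19,-3.5,0],[0.19,-3.5,0],[0.19,-3.5,0],[0.19,-3.5,0]],"jaw":[0,0,0,0,0,0,0,0,0,0]}' 50
python3 -m crank '{"dr":[[0,0,5.7],[0,0,5.7],[0,0,0],[0,0,0],[0,0,0],[0,0,0],[0,0,0],[0,0,0],[0,0,0],[0,0,0]],"dp":[[0,0,0],[0,0,0],[0,0,0],[0,0,0],[0,0,0],[0,0,0],[0,0,0],[0,0,0],[0,0,0],[0,0,0]],"jaw":[0,0,0,0,0,0,0,0,0,0]}' 50
python3 - <<'E'
from h import *
go([.5877,-.1231,.045],85)
from workcell import get_image
s,t=get_image("side"),get_image("top");pickle.dump((s,t),open("v14.pkl","wb"))
s0=pickle.load(open("side0.pkl","rb"))
print("long px diff",np.abs(s["pixels"][205:245,375:398].astype(int)-s0["pixels"][205:245,375:398]).mean())
# long box ends along its axis in side view (bottom front edge), and carton contents profile
g=cv2.cvtColor(t["pixels"],cv2.COLOR_BGR2GRAY)
a=np.radians(6.4);X=np.array([np.cos(a),np.sin(a)]);Y=np.array([-X[1],X[0]]);C=np.array([.5198,.1409])
P=lambda x,y:int(g[tuple(np.round(proj(t,[*(C+x*X+y*Y),.05])).astype(int)[::-1])])
print("x",[(int(x*1000),P(x,-.045)) for x in np.arange(-.096,.1,.006)])
for x in(-.06,.03,.075):print("y",x,[(int(y*1000),P(x,y)) for y in np.arange(-.072,.03,.004)])
E
```

```text
time: 40.37
ee_pos: [0.5731, 0.1216, 0.0357]
eef_rot: [0.0, -0.056, 0.998, 0.0]
ft_force: [0.2, 0.7, 0.1]
finger_gap: 0.0856
finger_force: 0.0
time: 41.2
ee_pos: [0.5868, -0.1251, 0.1256]
eef_rot: [0.0, -0.056, 0.998, -0.0]
ft_force: [-0.2, 0.5, -0.0]
finger_gap: 0.0857
finger_force: 0.0
time: 42.03
ee_pos: [0.587, -0.1233, 0.1258]
eef_rot: [0.0, 0.043, 0.999, 0.0]
ft_force: [-0.0, -0.3, -0.7]
finger_gap: 0.0854
finger_force: 0.0
dp cm [-0.07  0.02  8.08] dr deg [0.   0.02 0.02]
long px diff 4.239855072463768
x [(-96, 82), (-90, 80), (-83, 134), (-77, 135), (-71, 136), (-65, 138), (-59, 136), (-53, 137), (-47, 136), (-41, 135), (-35, 134), (-29, 134), (-23, 136), (-17, 139), (-11, 138), (-5, 137), (0, 134), (6, 133), (12, 151), (18, 211), (24, 214), (30, 215), (36, 204), (42, 165), (48, 133), (54, 128), (60, 179), (66, 212), (72, 213), (78, 213), (84, 171), (90, 143), (96, 172)]
y -0.06 [(-72, 82), (-67, 82), (-63, 70), (-59, 87), (-55, 131), (-51, 130), (-47, 134), (-43, 136), (-39, 138), (-35, 179), (-31, 187), (-27, 186), (-23, 183), (-19, 159), (-15, 142), (-11, 138), (-7, 139), (-3, 140), (0, 124), (4, 94), (8, 71), (12, 71), (16, 71), (20, 77), (24, 82), (28, 86)]
y 0.03 [(-72, 86), (-67, 87), (-63, 84), (-59, 108), (-55, 200), (-51, 211), (-47, 214), (-43, 215), (-39, 213), (-35, 191), (-31, 206), (-27, 199), (-23, 200), (-19, 201), (-15, 210), (-11, 212), (-7, 215), (-3, 216), (0, 215), (4, 136), (8, 83), (12, 73), (16, 76), (20, 74), (24, 72), (28, 74)]
y 0.075 [(-72, 123), (-67, 114), (-63, 90), (-59, 144), (-55, 198), (-51, 214), (-47, 213), (-43, 214), (-39, 214), (-35, 214), (-31, 214), (-27, 214), (-23, 214), (-19, 214), (-15, 214), (-11, 214), (-7, 215), (-3, 216), (0, 199), (4, 150), (8, 96), (12, 72), (16, 73), (20, 71), (24, 72), (28, 71)]
```

```bash
python3 -m crank '{"dr":[[0,0,0],[0,0,0],[0,0,0],[0,0,0],[0,0,0],[0,0,0],[0,0,0],[0,0,0],[0,0,0],[0,0,0]],"dp":[[-0.07,0.02,3],[0,0,2.5],[0,0,1.5],[0,0,0.45],[0,0,0],[0,0,0],[0,0,0],[0,0,0],[0,0,0],[0,0,0]],"jaw":[0,0,0,0,0,0,255,255,255,255]}' 60
python3 -m crank '{"dr":[[0,0,0],[0,0,0],[0,0,0],[0,0,0],[0,0,0],[0,0,0],[0,0,-5.7],[0,0,-5.7],[0,0,0],[0,0,0]],"dp":[[0,0,0],[0,0,0],[0,0,-1.5],[0,0,-2.5],[0,0,-2.5],[0,0,-2.4],[0,0,0],[0,0,0],[0,0,0],[0,0,0]],"jaw":[255,255,255,255,255,255,255,255,255,255]}' 60
python3 - <<'E'
from h import *
go([.5161,.1742,.14],96.4)
from workcell import get_image,sensors
s=get_image("side");pickle.dump(s,open("v15.pkl","wb"));e=sensors.observe()["ee_pos"]
a=np.radians(6.4);X=np.array([np.cos(a),np.sin(a)]);Y=np.array([-X[1],X[0]]);B=e[:2]
for z in(e[2]-.051,e[2]+.013): print([proj(s,[*(B+x*X-.023*Y),z]).round(1).tolist() for x in(-.086,0,.086)])
g=cv2.cvtColor(s["pixels"],cv2.COLOR_BGR2GRAY);q=proj(s,[*(B-.023*Y),e[2]-.051]).astype(int)
for x in(-.08,-.065,-.04,.04,.065,.08):
  c=proj(s,[*(B+x*X-.023*Y),e[2]-.051]).round().astype(int);print(c,g[c[1]-24:c[1]+10,c[0]].tolist())
c=proj(s,[*(B-.086*X-.023*Y),e[2]-.02]).round().astype(int);print(c,g[c[1],c[0]-10:c[0]+10].tolist())
c=proj(s,[*(B+.086*X-.023*Y),e[2]-.02]).round().astype(int);print(c,g[c[1],c[0]-10:c[0]+10].tolist())
E
```

```text
time: 42.97
ee_pos: [0.5887, -0.1228, 0.0527]
eef_rot: [0.001, 0.044, 0.999, 0.0]
ft_force: [-0.8, 1.8, 3.4]
finger_gap: 0.0442
finger_force: 60.8
time: 43.8
ee_pos: [0.5869, -0.1232, 0.1396]
eef_rot: [-0.001, -0.054, 0.999, 0.0]
ft_force: [0.0, -0.7, -4.7]
finger_gap: 0.0441
finger_force: 63.0
dp cm [ 3.800e+00  3.033e+01 -2.000e-02] dr deg [ 0.03 -0.07 -0.15]
[[332.6, 221.1], [365.2, 215.3], [397.0, 209.8]]
[[333.5, 203.7], [367.3, 198.0], [400.3, 192.4]]
[335 221] [163, 163, 164, 163, 164, 165, 150, 102, 88, 89, 88, 88, 89, 87, 89, 87, 87, 88, 85, 88, 89, 87, 98, 130, 155, 156, 153, 155, 154, 152, 150, 150, 152, 153]
[341 220] [122, 165, 166, 166, 165, 167, 152, 106, 88, 89, 87, 88, 87, 87, 89, 88, 89, 88, 88, 88, 86, 88, 98, 129, 157, 156, 153, 155, 153, 153, 152, 152, 151, 154]
[350 218] [44, 85, 105, 107, 103, 93, 94, 94, 88, 89, 89, 89, 90, 80, 41, 29, 64, 88, 87, 87, 88, 86, 86, 95, 124, 152, 153, 153, 153, 155, 155, 154, 154, 153]
[380 213] [58, 112, 147, 149, 147, 147, 155, 150, 99, 88, 90, 91, 90, 80, 43, 27, 65, 90, 92, 89, 90, 89, 90, 99, 130, 148, 148, 149, 151, 149, 150, 152, 151, 150]
[389 211] [130, 116, 142, 146, 147, 153, 165, 166, 144, 93, 89, 89, 89, 91, 84, 71, 76, 89, 90, 92, 92, 90, 91, 100, 128, 151, 152, 150, 151, 152, 152, 152, 152, 151]
[395 210] [147, 146, 152, 165, 167, 164, 164, 162, 140, 93, 88, 89, 89, 87, 87, 89, 89, 90, 88, 89, 88, 89, 86, 97, 127, 152, 150, 149, 151, 154, 154, 153, 153, 153]
[333 213] [153, 150, 150, 153, 152, 153, 150, 95, 76, 80, 96, 90, 87, 87, 86, 86, 88, 89, 88, 89]
[399 202] [71, 90, 91, 88, 88, 89, 89, 89, 88, 106, 134, 134, 95, 29, 37, 113, 126, 124, 122, 121]
```

Long box held level and centred. Move it over the slot.

```bash
python3 -m crank '{"dr":[[0,0,-0.15],[0,0,0],[0,0,0],[0,0,0],[0,0,0],[0,0,0],[0,0,0],[0,0,0],[0,0,0],[0,0,0]],"dp":[[0.2,2,0],[0.45,3.7,0],[0.48,3.8,0],[0.48,3.8,0],[0.48,3.8,0],[0.48,3.8,0],[0.48,3.8,0],[0.45,3.6,0],[0.3,2,0],[0,0,0]],"jaw":[255,255,255,255,255,255,255,255,255,255]}' 60
python3 -m crank '{"dr":[[0,0,0],[0,0,0],[0,0,0],[0,0,0],[0,0,0],[0,0,0],[0,0,0],[0,0,0],[0,0,0],[0,0,0]],"dp":[[0,0,0],[0,0,1.5],[0,0,0.5],[0,0,0],[0,0,0],[0,0,0],[0,0,0],[0,0,0],[0,0,0],[0,0,0]],"jaw":[255,255,255,255,255,255,255,255,255,255]}' 60
python3 - <<'E'
from h import *
go([.5161,.1742,.066],96.4)
E
```

```text
time: 44.68
ee_pos: [0.5129, 0.1808, 0.1398]
eef_rot: [-0.001, -0.061, 0.998, 0.002]
ft_force: [-0.7, 0.4, -3.4]
finger_gap: 0.044
finger_force: 63.0
time: 45.52
ee_pos: [0.5156, 0.1735, 0.1205]
eef_rot: [0.0, -0.057, 0.998, 0.0]
ft_force: [-0.4, 0.0, -3.6]
finger_gap: 0.0444
finger_force: 62.9
dp cm [-0.05  0.06  5.45] dr deg [0.01 0.04 0.14]
```

```bash
python3 -m crank '{"dr":[[0,0,0],[0,0,0],[0,0,0],[0,0,0],[0,0,0],[0,0,0],[0,0,0],[0,0,0],[0,0,0],[0,0,0]],"dp":[[-0.05,0.06,1],[0,0,1],[0,0,1],[0,0,1],[0,0,0.5],[0,0,0.2],[0,0,0],[0,0,0],[0,0,0],[0,0,0]],"jaw":[255,255,255,255,255,255,255,255,255,255]}' 60
```

```text
time: 46.35
ee_pos: [0.5164, 0.1743, 0.0738]
eef_rot: [0.001, -0.057, 0.998, 0.0]
ft_force: [-0.3, 0.1, -3.6]
finger_gap: 0.0441
finger_force: 62.9
```

```bash
python3 -m crank '{"dr":[[0,0,0],[0,0,0],[0,0,0],[0,0,0],[0,0,0],[0,0,0],[0,0,0],[0,0,0],[0,0,0],[0,0,0]],"dp":[[0,0,0.5],[0,0,0.5],[0,0,0.3],[0,0,0.2],[0,0,0.2],[0,0,0.1],[0,0,0],[0,0,0],[0,0,0],[0,0,0]],"jaw":[255,255,255,255,255,255,255,255,255,255]}' 60
```

```text
time: 47.18
ee_pos: [0.5155, 0.1741, 0.0566]
eef_rot: [-0.0, -0.057, 0.998, -0.0]
ft_force: [-5.0, -1.4, 8.8]
finger_gap: 0.0442
finger_force: 64.4
```

Long box is down (about 12 N contact). I'll release it, rise, close the fingers and go over behind the lid, checking the boxes and lid on the way.

```bash
python3 -m crank '{"dr":[[0,0,0],[0,0,0],[0,0,0],[0,0,0],[0,0,0],[0,0,0],[0,0,0],[0,0,0],[0,0,0],[0,0,0]],"dp":[[0,0,0],[0,0,0],[0,0,0],[0,0,-2],[0,0,-3.5],[0,0,-3.8],[0,0,-3.8],[0,0,-3],[0,0,0],[0,0,0]],"jaw":[0,0,0,0,0,0,255,255,255,255]}' 60
python3 -m crank '{"dr":[[0,0,0],[0,0,0],[0,0,0],[0,0,0],[0,0,0],[0,0,0],[0,0,0],[0,0,0],[0,0,0],[0,0,0]],"dp":[[0,3.8,0],[0,3.9,0],[0,3.9,0],[0,3.9,0],[0,3.9,0],[0,1.1,0],[0,0,0],[0,0,0],[0,0,0],[0,0,0]],"jaw":[255,255,255,255,255,255,255,255,255,255]}' 60
python3 - <<'E'
from h import *
from workcell import get_image,sensors
e=sensors.observe()["ee_pos"];print("own",own(e).round(4),e[2])
s,t=get_image("side"),get_image("top");pickle.dump((s,t),open("v16.pkl","wb"))
a=np.radians(6.4);X=np.array([np.cos(a),np.sin(a)]);Y=np.array([-X[1],X[0]]);C=np.array([.5198,.1409])
def V(d,x,y,z):
  g=cv2.cvtColor(d["pixels"],cv2.COLOR_BGR2GRAY);c=np.round(proj(d,[*(C+x*X+y*Y),z])).astype(int);return int(g[c[1],c[0]])
for n,d in(("s",s),("t",t)):
  print(n,"long x",[(int(x*1000),V(d,x,.045,.068)) for x in np.arange(-.1,.105,.006)])
  print(n,"y at -.06",[(int(y*1000),V(d,-.06,y,.068 if y>.007 else .05)) for y in np.arange(-.072,.07,.004)])
  print(n,"y at .05",[(int(y*1000),V(d,.05,y,.068 if y>.007 else .05)) for y in np.arange(-.072,.07,.004)])
for th in(1.85,1.95,2.05): # lid inner/outer free edge in side view
  w=lambda u,h,x:proj(s,[*(C+x*X+(.064-u*np.cos(th)+h*np.sin(th))*Y),.028+u*np.sin(th)+h*np.cos(th)])
  print(th,"outer edge px",w(.136,.047,-.08).round(1),w(.136,.047,.08).round(1))
g=cv2.cvtColor(s["pixels"],cv2.COLOR_BGR2GRAY)
c=w(.136,.047,-.06).round().astype(int);print(c,g[c[1]-14:c[1]+16,c[0]].tolist())
E
```

```text
time: 48.02
ee_pos: [0.5174, 0.1747, 0.2184]
eef_rot: [0.003, -0.057, 0.998, 0.001]
ft_force: [-0.3, 0.6, -0.7]
finger_gap: 0.0385
finger_force: 0.0
time: 48.85
ee_pos: [0.4934, 0.3752, 0.2156]
eef_rot: [-0.0, -0.055, 0.998, -0.001]
ft_force: [0.8, -0.0, -0.5]
finger_gap: -0.0002
finger_force: 0.0
own [-1.000e-04  2.358e-01] 0.2156051652859958
s long x [(-100, 57), (-94, 45), (-88, 60), (-81, 91), (-75, 90), (-69, 90), (-63, 75), (-57, 44), (-51, 80), (-45, 79), (-39, 60), (-33, 42), (-27, 80), (-21, 76), (-15, 43), (-9, 44), (-3, 80), (2, 77), (8, 51), (14, 82), (20, 79), (26, 58), (32, 45), (38, 81), (44, 77), (50, 43), (56, 80), (62, 78), (68, 90), (74, 90), (80, 90), (86, 70), (92, 34), (98, 95), (104, 127)]
s y at -.06 [(-72, 52), (-67, 52), (-63, 52), (-59, 66), (-55, 66), (-51, 89), (-47, 92), (-43, 96), (-39, 96), (-35, 114), (-31, 136), (-27, 141), (-23, 136), (-19, 124), (-15, 124), (-11, 103), (-7, 99), (-3, 100), (0, 73), (4, 55), (8, 85), (12, 111), (16, 151), (20, 160), (24, 158), (28, 123), (32, 91), (36, 52), (40, 15), (44, 61), (48, 85), (52, 89), (56, 89), (60, 65),
[... 1223 characters left out ...]
 (68, 66)]
t y at .05 [(-72, 77), (-67, 78), (-63, 83), (-59, 134), (-55, 180), (-51, 117), (-47, 94), (-43, 97), (-39, 59), (-35, 71), (-31, 113), (-27, 114), (-23, 114), (-19, 95), (-15, 63), (-11, 127), (-7, 161), (-3, 147), (0, 117), (4, 97), (8, 121), (12, 191), (16, 196), (20, 195), (24, 179), (28, 144), (32, 69), (36, 33), (40, 81), (44, 109), (48, 119), (52, 112), (56, 93), (60, 66), (64, 64), (68, 63)]
1.85 outer edge px [286.4 103.8] [337.4  97.2]
1.95 outer edge px [285.8 104.1] [336.4  97.6]
2.05 outer edge px [285.3 104.9] [335.4  98.4]
[292 104] [144, 143, 145, 145, 146, 144, 144, 144, 140, 129, 125, 125, 125, 120, 94, 51, 52, 51, 59, 47, 46, 49, 49, 48, 47, 48, 49, 47, 48, 48]
```

Boxes sit side by side: the long one at y 9..57 mm and the others at -58..5 mm. Now the lid.

```bash
python3 -m crank '{"dr":[[0,0,0],[0,0,0],[0,0,0],[0,0,0],[0,0,0],[0,0,0],[0,0,0],[0,0,0],[0,0,0],[0,0,0]],"dp":[[0,0,3.8],[0,0,3.8],[0,0,3.6],[0,0,0],[0,-1.6,-0.3],[0,-1.6,-0.4],[0,-1.6,-0.4],[0,-1.6,-0.4],[0,-1.6,-0.4],[0,-1.6,-0.4]],"jaw":[255,255,255,255,255,255,255,255,255,255]}' 60
python3 -m crank '{"dr":[[0,0,0],[0,0,0],[0,0,0],[0,0,0],[0,0,0],[0,0,0],[0,0,0],[0,0,0],[0,0,0],[0,0,0]],"dp":[[0,-1.4,-0.4],[0,-1.4,-0.3],[0,-1.4,-0.3],[0,-1.4,-0.2],[0,-1.4,-0.1],[0,0,0],[0,0,0],[0,0,0],[0,0,0],[0,0,0]],"jaw":[255,255,255,255,255,255,255,255,255,255]}' 60
python3 - <<'E'
from h import *
from workcell import get_image,sensors
e=sensors.observe()["ee_pos"];print("own",own(e).round(4),e[2])
E
```

```text
time: 49.78
ee_pos: [0.5053, 0.293, 0.1371]
eef_rot: [0.006, -0.058, 0.998, 0.01]
ft_force: [-1.8, 8.4, 4.6]
finger_gap: -0.0003
finger_force: 1.4
time: 50.62
ee_pos: [0.5112, 0.2136, 0.1402]
eef_rot: [0.0, -0.058, 0.998, 0.0]
ft_force: [-1.2, -0.6, 0.0]
finger_gap: 0.0002
finger_force: 0.0
own [-0.0004  0.0732] 0.14024236487711209
```

```bash
python3 -m crank '{"dr":[[0,0,0],[0,0,0],[0,0,0],[0,0,0],[0,0,0],[0,0,0],[0,0,0],[0,0,0],[0,0,0],[0,0,0]],"dp":[[0,-1.6,0.4],[0,-1.6,0.4],[0,-1.3,0.7],[0,-1.3,0.7],[0,-1.1,1],[0,-1.1,1],[0,-0.8,0.8],[0,0,0],[0,0,0],[0,0,0]],"jaw":[255,255,255,255,255,255,255,255,255,255]}' 60
python3 - <<'E'
from h import *
from workcell import get_image,sensors
e=sensors.observe()["ee_pos"];print("own",own(e).round(4),e[2])
s=get_image("side");pickle.dump(s,open("v17.pkl","wb"))
E
```

```text
time: 51.45
ee_pos: [0.5216, 0.1262, 0.0903]
eef_rot: [0.0, -0.057, 0.998, 0.0]
ft_force: [-0.1, -0.4, 0.6]
finger_gap: -0.0001
finger_force: 0.0
own [ 0.0002 -0.0148] 0.09027378778275351
```

```bash
python3 -m crank '{"dr":[[0,0,0],[0,0,0],[0,0,0],[0,0,0],[0,0,0],[0,0,0],[0,0,0],[0,0,0],[0,0,0],[0,0,0]],"dp":[[0,-1,0.4],[0,-1,0.4],[0,-1,0.3],[0,-1,0.2],[0,0,0.2],[0,0,0.1],[0,0,0],[0,0,0],[0,0,0],[0,0,0]],"jaw":[255,255,255,255,255,255,255,255,255,255]}' 60
python3 - <<'E'
from h import *
from workcell import get_image
s=get_image("side");pickle.dump(s,open("v18.pkl","wb"))
a=np.radians(6.4);X=np.array([np.cos(a),np.sin(a)]);Y=np.array([-X[1],X[0]]);C=np.array([.5198,.1409])
g=cv2.cvtColor(s["pixels"],cv2.COLOR_BGR2GRAY)
for th in(0,.05,.1,.3,.6):
  w=lambda u,h,x:proj(s,[*(C+x*X+(.064-u*np.cos(th)+h*np.sin(th))*Y),.028+u*np.sin(th)+h*np.cos(th)])
  print(th,"front edge px",w(.136,.047,-.08).round(1),w(.136,.047,.08).round(1),"lower",w(.136,0,-.08).round(1))
for x in(-.08,.08):
  th=0;c=w(.136,.047,x).round().astype(int);print(c,g[c[1]-40:c[1]+30,c[0]].tolist())
E
```

```text
time: 52.33
ee_pos: [0.5267, 0.0834, 0.075]
eef_rot: [0.001, -0.056, 0.998, -0.001]
ft_force: [-0.6, -4.2, 6.1]
finger_gap: -0.0001
finger_force: 2.8
0 front edge px [302.  168.9] [356.2 160.5] lower [302.3 180.8]
0.05 front edge px [301.8 166.5] [356.1 158.2] lower [302.2 179.1]
0.1 front edge px [301.6 164.1] [355.9 155.8] lower [302.2 177.3]
0.3 front edge px [300.3 154.1] [355.1 146. ] lower [301.6 169.2]
0.6 front edge px [297.9 138.9] [352.7 131.1] lower [300.1 155.5]
[302 169] [141, 142, 141, 145, 145, 145, 143, 143, 137, 118, 104, 98, 99, 102, 100, 99, 99, 97, 101, 98, 101, 102, 101, 101, 101, 104, 104, 103, 101, 102, 103, 105, 106, 103, 101, 102, 101, 100, 98, 96, 74, 55, 54, 53, 54, 55, 56, 55, 53, 53, 56, 56, 56, 56, 55, 54, 56, 59, 71, 80, 81, 81, 81, 75, 65, 62, 64, 65, 64, 64]
[356 161] [145, 143, 142, 143, 146, 145, 143, 143, 146, 145, 144, 146, 144, 145, 138, 125, 125, 127, 125, 121, 110, 104, 94, 92, 89, 88, 90, 90, 91, 91, 89, 91, 92, 94, 101, 103, 100, 101, 100, 92, 71, 55, 53, 52, 53, 52, 53, 54, 57, 53, 52, 55, 54, 53, 52, 58, 63, 64, 83, 85, 83, 81, 81, 83, 84, 83, 83, 82, 82, 81]
```

The lid edge is at the shut position within half a pixel, with 6 N pressing. One more light press, then retreat and check.

```bash
python3 -m crank '{"dr":[[0,0,0],[0,0,0],[0,0,0],[0,0,0],[0,0,0],[0,0,0],[0,0,0],[0,0,0],[0,0,0],[0,0,0]],"dp":[[0,0,0.1],[0,0,0],[0,0,0],[0,0,-1],[0,0,-2],[0,0,-3],[0,-2,-3],[0,-3,-3],[0,-3,0],[0,0,0]],"jaw":[255,255,255,255,255,255,255,255,255,255]}' 60
python3 - <<'E'
from h import *
from workcell import get_image
s=get_image("side");a=np.radians(6.4);X=np.array([np.cos(a),np.sin(a)]);Y=np.array([-X[1],X[0]]);C=np.array([.5198,.1409])
g=cv2.cvtColor(s["pixels"],cv2.COLOR_BGR2GRAY)
for x in(-.08,-.06,.06,.08):
  c=proj(s,[*(C+x*X-.072*Y),.075]);k=c.round().astype(int);print(c.round(1),g[k[1]-6:k[1]+6,k[0]].tolist())
s0=pickle.load(open("side0.pkl","rb"))
D=(np.abs(s["pixels"].astype(int)-s0["pixels"]).max(2)>45).astype(np.uint8);D=cv2.morphologyEx(D,cv2.MORPH_OPEN,np.ones((3,3)))
n,l,st,_=cv2.connectedComponentsWithStats(D);print([x.tolist() for x in st[1:] if x[4]>25])
E
```

```text
time: 53.22
ee_pos: [0.5371, -0.0005, 0.1955]
eef_rot: [0.003, -0.053, 0.999, -0.002]
ft_force: [-0.8, -0.8, -1.2]
finger_gap: -0.0002
finger_force: 0.0
[302.  168.9] [102, 101, 99, 99, 99, 95, 74, 55, 53, 52, 52, 55]
[308.9 167.8] [102, 102, 100, 99, 98, 93, 71, 53, 51, 54, 53, 55]
[349.5 161.5] [97, 98, 96, 98, 96, 91, 69, 54, 50, 55, 52, 51]
[356.2 160.5] [100, 100, 99, 99, 98, 90, 69, 52, 51, 52, 54, 54]
[[127, 0, 7, 28, 144], [192, 0, 24, 30, 430], [251, 0, 74, 23, 504], [299, 0, 60, 20, 627], [358, 21, 10, 23, 170], [86, 51, 21, 11, 111], [281, 53, 77, 117, 4765], [133, 66, 5, 28, 99], [83, 84, 7, 35, 139], [135, 97, 7, 23, 141], [142, 121, 14, 47, 290], [159, 121, 45, 72, 1257], [78, 129, 12, 37, 281], [351, 139, 14, 35, 236], [100, 146, 30, 15, 264], [274, 153, 15, 30, 266], [342, 163, 11, 11, 82], [286, 181, 10, 14, 103], [297, 182, 65, 22, 681], [369, 212, 18, 3, 54], [326, 222, 69, 56, 2178], [297, 241, 25, 8, 161], [292, 253, 29, 33, 641], [322, 252, 8, 4, 31], [74, 255, 22, 36, 174], [72, 280, 67, 120, 1555], [226, 287, 147, 113, 5141], [346, 296, 14, 13, 144], [62, 299, 13, 26, 163], [20, 329, 46, 71, 1152]]
```

Run:
```python
from h import *
from workcell import get_image
for n,ob in(("top",dict(mug=(410,230,445,265),mouse=(360,120,385,160),tape=(287,220,325,257),phone=(254,106,308,133),stapler=(153,248,220,278))),("side",dict(mug=(262,290,306,346),tape=(266,194,306,232),mouse=(386,250,434,276),phone=(390,168,428,208),stapler=(244,115,272,155)))):
    d=get_image(n)["pixels"];d0=pickle.load(open(n+"0.pkl","rb"))["pixels"]
    for k,(a,b,c,e) in ob.items():
        r=cv2.matchTemplate(d[b-12:e+12,a-12:c+12],d0[b:e,a:c],cv2.TM_CCOEFF_NORMED);_,v,_,p=cv2.minMaxLoc(r);print(n,k,round(v,3),p[0]-12,p[1]-12)
```

```text
top mug 0.414 1 0
top mouse 1.0 0 0
top tape 0.956 0 0
top phone 0.471 0 0
top stapler 0.984 0 0
side mug 0.697 0 0
side tape 0.934 0 0
side mouse 0.978 0 0
side phone 0.998 0 0
side stapler 0.995 0 0
```

All bystanders match their first positions, so I'm handing in.

```bash
python3 -c "
from workcell import ticket
print(ticket.close_job())"
```

```text
the job is handed in; nothing more can be done
None
```

The three boxes lie flat side by side in the carton, the lid is fully shut and the job is handed in at about 53 s; the bystanders show no movement (the mug and phone matched less surely), but an early snag pressed the middle box on the rim with about 90 N at the wrist, under the 120 N limit.

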